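# Hang the cutter cabinet's door on its loose-pin hinge

## Robot

A 6-joint arm with a two-finger parallel gripper is mounted at the origin on the work surface. World frame = base frame: x ahead of the robot, y to its left, z up, the work surface at z = 0. Lengths are in m, angles in rad, forces in N, time in s.
With the tool pointing down it reaches from about 0.25 to 0.725 m from the base axis. Payload 4 kg.
Tool frame: the origin (TCP) lies midway between the tips of the shut fingers; the grasp point (between the pads) lies 19 mm behind it; z points along the fingers, y is the direction in which the jaws open and shut (so a half turn about z gives the same grasp; the last joint's range is limited). The gripper opens to 85 mm and grips with 20 to 120 N. Pads are 22 mm wide; open, the fingers measure 114 mm over their backs; the gripper's body (76 mm by 85 mm) begins 54 mm behind the grasp point. The pads swing forward as they close: fully open they stand 13 mm farther back than shut.
Start: joints at [0, 0.241, 0.005, 1.335, 0, 1.571], TCP at [0.5, -0, 0.208] pointing down, gripper open.
Joint ranges: [-2.72, 2.72], [-1.05, 1.87], [-1.09, 1.28], [-1.99, 2.15], [-1.42, 1.44], [-3.14, 3.14]. Speed limits (rad/s): [2.79, 2.79, 3.14, 3.14, 3.14, 3.14].

## Interface

Orientations are given as a unit quaternion [x, y, z, w].
In Python, from workcell import bot, eyes, job gives the robot as it stands.
- The arm moves only by the shell command python3 -m crank 'ROWS'. ROWS is a JSON object of lists of equal length, an entry for each row: "dr": the turn, a rotation vector about the tool's x, y, z in rad, a list of three; "travel": the shift along the tool's x, y, z in m, a list of three; "hand": the finger opening in m, from 0 to 0.0854. In form: {"dr": [[wx, wy, wz], ...], "travel": [[x, y, z], ...], "hand": [hand, ...]}. A call has 1 to 10 rows; each row is the pose to reach, as a shift and turn from the pose commanded when the call began, along the tool's axes at that moment; what a row does not reach only later rows make up. A row lasts 1/8 s, in which the tool goes at most 62.5 mm and 10.7 degrees, less where a joint would pass 70% of its speed; a pose out of reach is approached as far as the arm can. A call with a gripper value outside its range is refused whole. The fingers move at their own pace and stop on an object; the grip force is fixed at half the most. Time passes only in rows, so rows that repeat a pose let the fingers close. It gives the time, the measured TCP pose, the force and the opening at its end, in the units of the state.
- bot.get_obs(): the state, without advancing time (a new reading comes with each control period).
- eyes.camera(name): name is "scene" or "side" or "wrist"; returns a dict with "color" (384x512x3 uint8, red, green, blue), "K" (3x3 intrinsics, pixels), "D" ([k1, k2, p1, p2, k3] as OpenCV has them; the pictures are not rectified), "R" (3x3) and "t" (3): a world point X has camera coordinates R X + t; the wrist camera has in their place "T_tool_cam" (4x4, takes a point from camera to tool coordinates, whose origin is the TCP and whose axes are the flange's). Camera axes: x right, y down, z forward; pixel columns grow to the right and rows downward; lengths in m; the calibration is good to about 2 mm. A picture is of the moment at which its call begins: read the wrist's pose just before it. There is no depth.
- job.job_done(): hands the job in, once; it reports no verdict.
The state is a dict: "clock": time; "joint_pos": joint angles; "joint_vel": joint speeds; "tau": joint torques, N m; "eef_pos": TCP position; "tool_rot": TCP orientation; "ft_force": force on the tool from outside, world axes, zero at the start; "ft_torque": the same for the moment, N m; "grip_width": finger opening in m.
Only numpy, scipy, OpenCV 4.12 (cv2) and the standard library are available. Lean on these libraries where they do the work, as an engineer would, in place of code of your own. Each camera call takes 0.05 s, during which the arm holds its last target.

## Task

Hang the loose door back on the small wooden cutter cabinet: stand it upright on the bench with its hinge knuckle in line between the cabinet's two knuckles, then push the long hinge pin down through all three until its collar is fully home. Then swing the door shut against the cabinet, and leave everything else on the bench, including what else stands in the drilled block, where it is.

Things in the scene. Friction and masses are not known exactly. Their poses are not given: they have to be found in the camera images.
- cabinet: Fixed half of a small wooden router-cutter cabinet, screwed to the bench. Open box 120 high (z), 150 wide (y 13 to 163), 60 deep (x 1 to 61), open side to -x; joint plane with the door x = 0. Origin: on the vertical hinge axis at bench level. On that axis, two steel knuckles, outside diameter 20, bore 12: lower z 18 to 36, upper z 102 to 120, flush with the box top.
- cabinet_bore (a point): Centre of the mouth of the cabinet's upper knuckle, 120 above the bench, on the hinge axis.
- cabinet_gap (a point): On the hinge axis, 69 above the bench, midway in the 66 mm gap between the cabinet's two knuckles: the door's knuckle belongs here and has 3 mm clear above and below when both halves stand on the bench.
- cabinet_edge (a point): On the cabinet's free vertical edge, in the joint plane: (0, 163, 60) in the cabinet's frame.
- door: Loose half: deep wooden door, a tray standing upright on the bench, 120 high, 150 wide (y 13 to 163), 45 deep (x -46 to -1), open to +x, flat panel at -x with a wooden knob (20 across, 18 proud) at y 145, z 65. About 0.45 kg, centre of mass near (-26, 83, 62). Its top 20 mm is solid: grip it from above across the 45 mm. Origin: on its knuckle's axis at the level of its foot, z up.
- door_knuckle (a point): Centre of the door's one steel knuckle, on its bore's axis, 69 above the door's foot; outside diameter 20, bore 12, 60 tall (z 39 to 99). The door's side wall stands 13 from this axis. Standing loose, the door slides on the bench with light friction and stays where left.
- door_edge (a point): On the door's free vertical edge, open face: (0, 163, 60) in the door's frame; meets cabinet_edge when shut (faces 2 mm apart, about 2 mm of hinge play). Shut = the door's frame coincides with the cabinet's; it opens counter-clockwise seen from above (positive yaw), freely to about 180 degrees, and does not spring back.
- pin: Long steel hinge pin, 0.11 kg, standing upright, perhaps leaning a little, in one of the block's three holes (which one varies). Origin: centre of the collar's underside, z along the pin, head up. Shank 10 across, 105 long, its last 12 mm tapered to a 4.4 nose; collar 22 across, 5 thick; above it a plain round grip 16 across, 36 high. Fully home: collar resting on the upper knuckle.
- block: Drilled wooden block fixed to the bench, 150 (x) by 60 (y) by 70 high, origin at the centre of its underside. Three holes 11 across, 62 deep, at x = -45, 0, 45, y = 0, hold the long pin, the short pin and the dowel in any order. The long pin's collar stands about 43 above the block's top.
- short_pin: A shorter pin with the same collar and grip but a shank only 45 long: its collar sits on the block's top. Not for this job; leave it. Origin: centre of the collar's underside.
- dowel: Plain wooden dowel, diameter 10, 130 long, standing in the block. Leave it. Origin: its lower end.
- glue: White plastic glue bottle with black cap, diameter 60, 170 high, standing. Leave it. Origin: centre of its base.
- plane: Block plane, 160 by 46, about 53 high. Leave it. Origin: centre of its sole.
- chisel: Wood chisel lying flat, about 260 long, handle diameter 28. Leave it. Origin: on the bench under its ferrule.
- square: Try square lying flat, wooden stock 115 long, 18 high, blade 170 long. Leave it. Origin: under the middle of the stock.
- tape: Tape measure standing on edge, 70 by 36, 62 high. Leave it. Origin: centre of its underside.
- offcut: Softwood offcut, 130 by 70 by 22 high, lying flat. Leave it. Origin: centre of its underside.
- mallet: Joiner's mallet lying on its side, head 70 by 120 by 75 high, handle 195 long towards its -x. Leave it. Origin: under the middle of the head.
Things that resemble listed ones, but are neither listed nor needed, are in the scene too. What is shaped like the door but yellow is not meant.

How it is judged:
By the outcome, as a careful person would: the job done as asked, in the order asked, and still so for the second after the job is handed in, with the robot touching nothing.
It also fails if it takes over 72 s, if anything falls off the work surface, if the arm or the gripper's body presses on something with over 40 N, if the wrist force passes 120 N, or if a joint passes its speed limit or range.

## Working session

There is one attempt and no reset: what is moved stays moved. The work goes in short steps, Python scripts to look and compute and a shell command to move; the robot and the scene stay as the last step left them, time stands still between calls to the robot, and variables do not carry over. Pictures are saved under pics/ and viewed, and the job is handed in when it is done.

```bash
ls; mkdir -p pics; python3 - <<'E'
from workcell import bot, eyes, job
import cv2
print(bot.get_obs())
for n in ["scene","side","wrist"]:
    c=eyes.camera(n); cv2.imwrite(f"pics/{n}0.png",c["color"][:,:,::-1])
    print(n,{k:v for k,v in c.items() if k!="color"})
E
```

```text
pics
{'clock': 0.0, 'joint_pos': array([ 1.35171723e-05,  2.41414975e-01,  3.70815515e-03,  1.33518942e+00,
       -3.37693154e-05,  1.57078692e+00]), 'joint_vel': array([-0.00093234,  0.00032556, -0.00075915, -0.00039267, -0.00019655,
        0.00089273]), 'tau': array([ 5.50268451e-04, -3.72315860e+01,  2.52406776e+01,  1.67737965e-02,
        2.29149265e-05,  1.14679995e-05]), 'eef_pos': array([ 4.99315659e-01, -4.27634568e-06,  2.07405874e-01]), 'tool_rot': array([ 0.70709827,  0.70711451, -0.00075437, -0.00073049]), 'ft_force': array([-0.2253325 , -0.18810279, -0.02352579]), 'ft_torque': array([-0.00606979, -0.00732681,  0.04390251]), 'grip_width': 0.08548721824239905}
scene {'K': array([[376.03871508,   0.        , 256.03223637],
       [  0.        , 376.03871508, 199.42721675],
       [  0.        ,   0.        ,   1.        ]]), 'D': array([-0.04952516,  0.        ,  0.        ,  0.        ,  0.        ]), 'R': array([[-0.61230707,  0.79046259, -0.01577764],
       [ 0.62595441,  0.4724922 , -0.62042905],
       [-0.48297114, -0.38976918, -0.78410386]]), 't': array([ 0.34881
[... 380 characters left out ...]
      [ 0.15960271, -0.81252797, -0.56064719]]), 't': array([0.50931269, 0.12684797, 1.28999462])}
wrist {'K': array([[322.20378167,   0.        , 258.11345062],
       [  0.        , 322.20378167, 188.7472387 ],
       [  0.        ,   0.        ,   1.        ]]), 'D': array([-0.02862337,  0.        ,  0.        ,  0.        ,  0.        ]), 'T_tool_cam': array([[-1.69735790e-04, -9.58887589e-01, -2.83786123e-01,
         7.20615151e-02],
       [ 9.99999831e-01, -4.80045147e-06, -5.81891271e-04,
         1.42958063e-04],
       [ 5.56606017e-04, -2.83786173e-01,  9.58887427e-01,
        -1.65232364e-01],
       [ 0.00000000e+00,  0.00000000e+00,  0.00000000e+00,
         1.00000000e+00]])}
```

View pics/scene0.png

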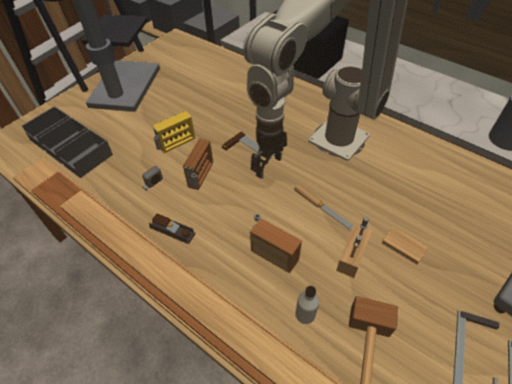

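View pics/side0.png

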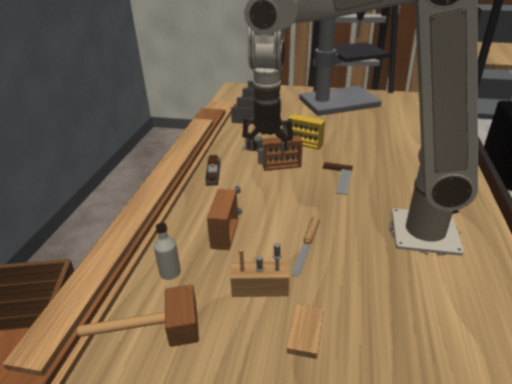

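View pics/wrist0.png

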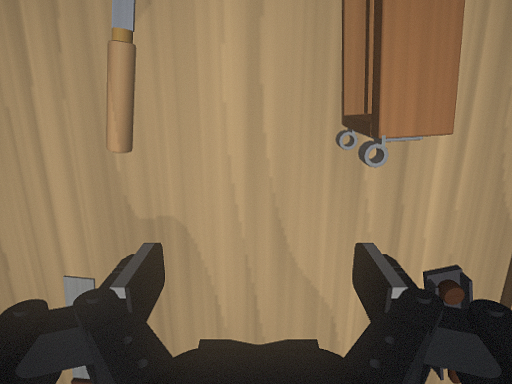

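The scene shows the cabinet at about (275,245) with its knuckles at (257,217). Two door-like trays stand at (198,163), brown, and (175,130), yellow. The block is at (355,245). I'll enlarge crops to confirm these.

```bash
cat > h.py <<'E'
import numpy as np, cv2
from workcell import bot, eyes, job
from scipy.spatial.transform import Rotation as Ro
def snap(name,tag):
    o=bot.get_obs(); c=eyes.camera(name)
    cv2.imwrite(f"pics/{tag}.png",c["color"][:,:,::-1])
    if name=="wrist":
        T=np.eye(4);T[:3,:3]=Ro.from_quat(o["tool_rot"]).as_matrix();T[:3,3]=o["eef_pos"]
        M=np.linalg.inv(T@c["T_tool_cam"]);c["R"]=M[:3,:3];c["t"]=M[:3,3]
    np.savez(f"pics/{tag}.npz",**{k:v for k,v in c.items()})
    return c
def load(tag): return dict(np.load(f"pics/{tag}.npz"))
def ray(c,p):
    u=cv2.undistortPoints(np.array([[p]],float),c["K"],c["D"])[0,0]
    d=c["R"].T@np.array([u[0],u[1],1]); o=-c["R"].T@c["t"]; return o,d/np.linalg.norm(d)
def onz(c,p,z):
    o,d=ray(c,p); return o+d*(z-o[2])/d[2]
def tri(*cps):
    A=np.zeros((3,3));b=np.zeros(3);L=[]
    for c,p in cps:
        o,d=ray(c,p);P=np.eye(3)-np.outer(d,d);A+=P;b+=P@o;L.append((o,P))
    X=np.linalg.solve(A,b); return X,[float(np.linalg.norm(P@(X-o))) for o,P in L]
def proj(c,X):
    return cv2.projectPoints(np.array([X],float),cv2.Rodrigues(c["R"])[0],c["t"],c["K"],c["D"])[0][0,0]
def crop(tag,x0,y0,x1,y1,s,out,gain=1.5):
    im=cv2.imread(f"pics/{tag}.png")[y0:y1,x0:x1]
    im=cv2.convertScaleAbs(cv2.resize(im,None,fx=s,fy=s,interpolation=cv2.INTER_CUBIC),alpha=gain)
    cv2.imwrite(f"pics/{out}.png",im)
E
python3 - <<'E'
from h import *
for n in["scene","side","wrist"]: snap(n,n+"1")
crop("scene1",140,100,300,280,4,"c1"); crop("side1",195,100,335,300,4,"c2")
a=cv2.imread("pics/c1.png");print(a.shape)
E
python3 -c "
from h import *
crop('scene1',140,100,300,200,5,'c1');crop('side1',225,100,335,180,7,'c2');crop('side1',200,180,320,300,5,'c3');crop('scene1',235,200,375,290,5,'c4')"
```

```text
(720, 640, 3)
```

View pics/c1.png

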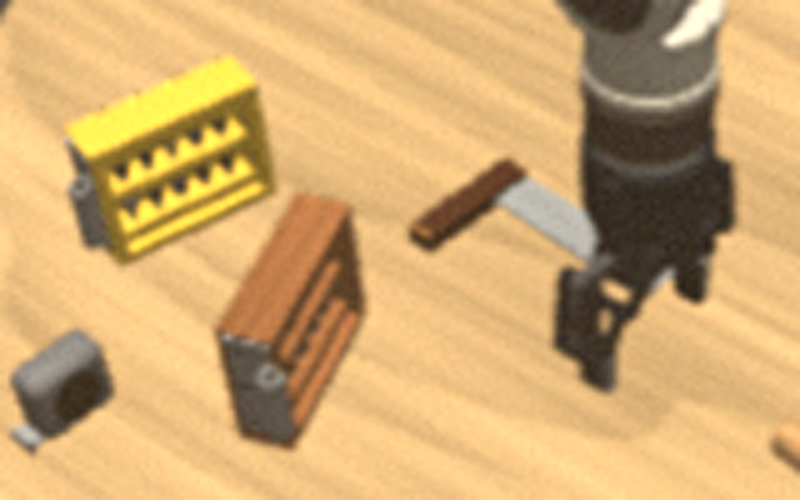

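View pics/c2.png

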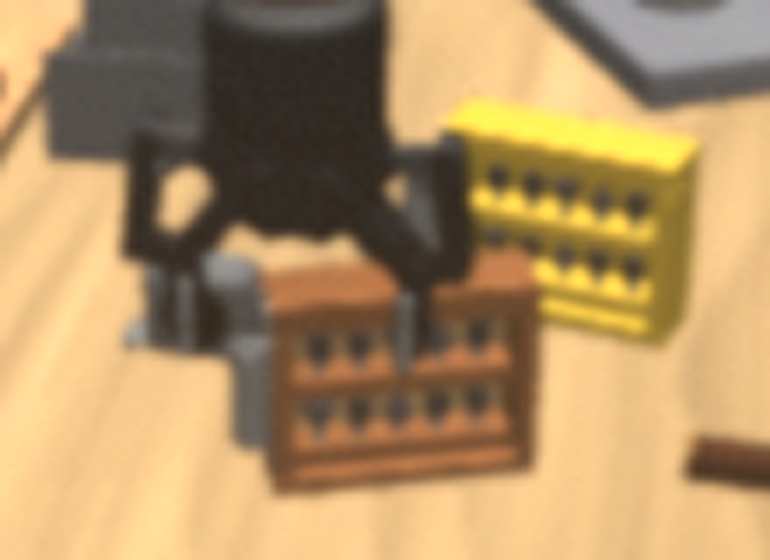

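View pics/c3.png

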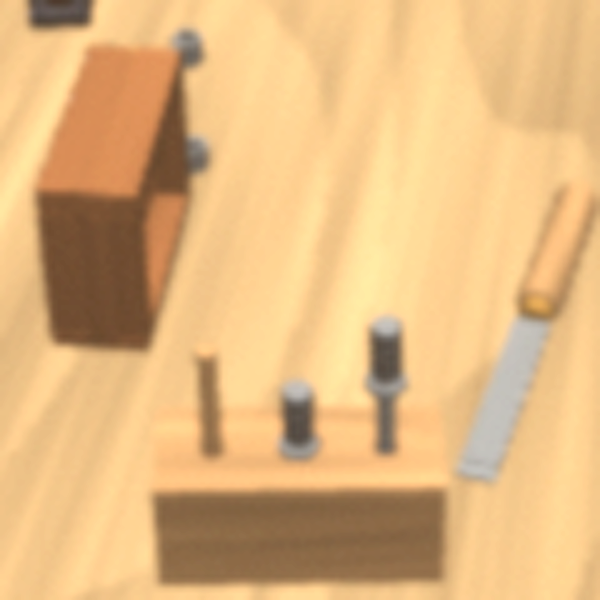

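View pics/c4.png

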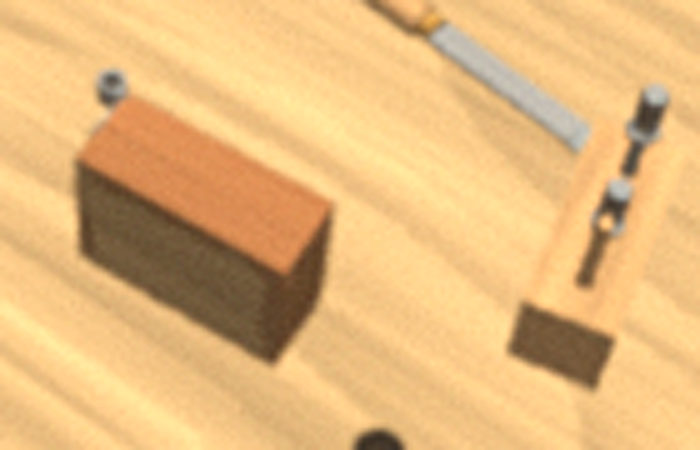

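The long pin is the shank-showing one at side (277,250), nearest the robot end of the block. The short pin is at (260,262) and the dowel at (241,262). The brown tray at scene (198,163) is the door. The yellow one at (175,130) is the decoy.

```bash
python3 -c "
from h import *
crop('wrist1',320,90,480,180,5,'c5',1.2)
s=load('scene1');d=load('side1');w=load('wrist1')
print('cab upper knuckle z.12',onz(w,(375,154),.12),'lower .036',onz(w,(347,140),.036))
print(tri((s,(235+112/5,200+75/5)),(w,(375,154))))
# pin head top: scene crop c4 (654,92)->; side crop c3 (386,325)
print('pin top',tri((s,(235+654/5,200+93/5)),(d,(200+386/5,180+325/5))))
print('pin collar',tri((s,(235+645/5,200+131/5)),(d,(200+386/5,180+382/5))))
print('short top',tri((s,(235+619/5,200+187/5)),(d,(200+297/5,180+389/5))))
# door top corners: scene crop c1 origin 140,100 /5
for nm,p in dict(hingeback=(220,330),hingefront=(282,352),farfront=(352,208),farback=(303,193)).items():
  print(nm,onz(s,(140+p[0]/5,100+p[1]/5),.12))
# side crop c2 7x origin 225,100
for nm,p in dict(hingefront=(270,300),farfront=(538,288)).items():
  print(nm,onz(d,(225+p[0]/7,100+p[1]/7),.12))
# cabinet top corners c4 
for nm,p in dict(hf=(133,95),hb=(78,158),fb=(286,274),ff=(333,206)).items():
  print('cab',nm,onz(s,(235+p[0]/5,200+p[1]/5),.12))
"
```

```text
cab upper knuckle z.12 [0.59271786 0.02606194 0.12      ] lower .036 [0.59251459 0.02554743 0.036     ]
(array([0.59276365, 0.02591833, 0.12002805]), [0.00015270701073715615, 0.00015270701073719951])
pin top (array([0.42273415, 0.30967001, 0.1507567 ]), [0.0002877132841388151, 0.00028771328413886856])
pin collar (array([0.42278475, 0.31212291, 0.11377869]), [0.0011759871402552604, 0.0011759871402552862])
short top (array([0.46681046, 0.31880828, 0.10912213]), [0.0002543535892211663, 0.00025435358922120256])
hingeback [ 0.58008145 -0.31106164  0.12      ]
hingefront [ 0.56910111 -0.26119992  0.12      ]
farfront [ 0.43099394 -0.32027289  0.12      ]
farback [ 0.44085791 -0.36106495  0.12      ]
hingefront [ 0.56682262 -0.28094782  0.12      ]
farfront [ 0.42687195 -0.31712877  0.12      ]
cab hf [0.59707787 0.04566832 0.12      ]
cab hb [0.65487917 0.04741259 0.12      ]
cab fb [0.64510896 0.19432709 0.12      ]
cab ff [0.58967773 0.19039638 0.12      ]
```

View pics/c5.png

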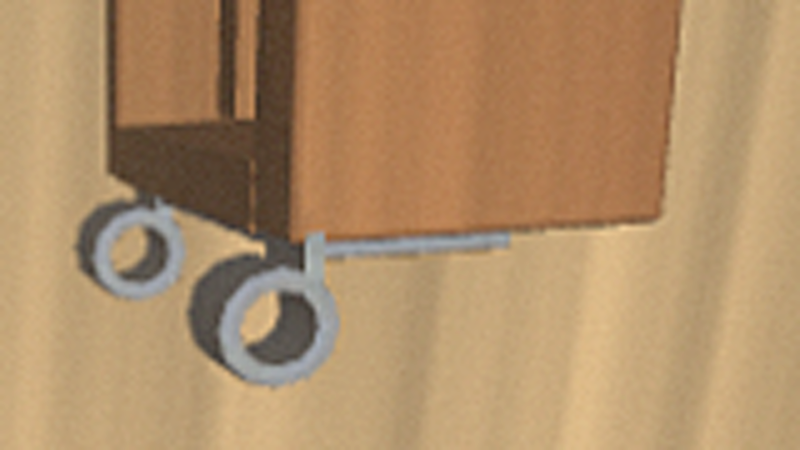

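```bash
python3 -m crank '{"dr":[[0,0,-0.18],[0,0,-0.36],[0,0,-0.55],[0,0,-0.74],[0,0,-0.93],[0,0,-1.12],[0,0,-1.31],[0,0,-1.5],[0,0,-1.69],[0,0,-1.867]],"travel":[[-0.03,0,-0.02],[-0.06,0,-0.04],[-0.1,0,-0.06],[-0.14,0,-0.08],[-0.18,0.005,-0.09],[-0.22,0.005,-0.09],[-0.26,0.005,-0.09],[-0.29,0.005,-0.09],[-0.31,0.005,-0.09],[-0.31,0.005,-0.09]],"hand":[0.085,0.085,0.085,0.085,0.085,0.085,0.085,0.085,0.085,0.085]}'
python3 - <<'E'
from h import *
o=bot.get_obs();print(o['joint_pos'],o['eef_pos'])
snap('wrist','w2');snap('side','s2');snap('scene','sc2')
crop('side' and 's2',240,110,330,180,8,'s2c')
E
```

```text
clock: 1.55
eef_pos: [0.5046, -0.3117, 0.2975]
tool_rot: [-0.146, 0.989, 0.0, -0.0]
ft_force: [-0.4, -0.2, -0.5]
grip_width: 0.0847
[-5.53174772e-01  4.25547200e-01  4.95644873e-01  1.64175570e+00
 -2.63959895e-04 -8.46086079e-01] [ 0.5046457  -0.31171088  0.29749833]
```

View pics/w2.png

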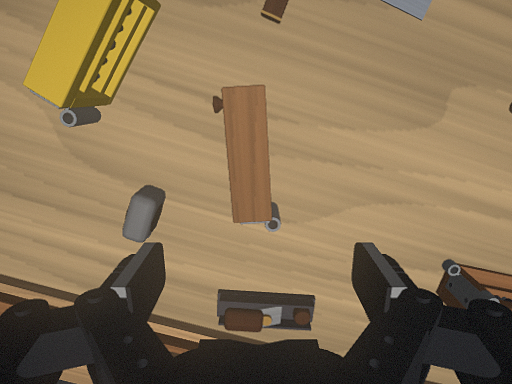

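The wrist view shows the door top as a strip with corners near (221,87), (265,85), (272,220) and (233,222). Its knuckle is at (273,225) and its knob at (219,104). The cabinet's knuckle is at (453,270).

```bash
python3 - <<'E'
from h import *
c=load('w2');s=load('sc2');w1=load('wrist1')
crop('w2',200,70,300,240,4,'w2c',1.2)
im=c['color'];hsv=cv2.cvtColor(im,cv2.COLOR_RGB2HSV)
print(hsv[150,245],hsv[120,240],hsv[150,320])
m=cv2.inRange(hsv,(0,110,80),(14,255,255));m[:, :205]=0;m[:,290:]=0;m[:75]=0;m[235:]=0
n,l,st,_=cv2.connectedComponentsWithStats(m);k=1+np.argmax(st[1:,4]);print(st[k])
cn=cv2.findContours((l==k).astype(np.uint8),cv2.RETR_EXTERNAL,cv2.CHAIN_APPROX_NONE)[0][0][:,0,:]
print(cv2.boxPoints(cv2.minAreaRect(cn)), cv2.approxPolyDP(cn,5,True)[:,0])
P=np.array([onz(c,p,.12) for p in cn.astype(float)])[:,:2].astype(np.float32)*1000
r=cv2.minAreaRect(P);print('rect world mm',r);print(cv2.boxPoints(r))
print('knuckle',onz(c,(273,225.5),.099))
E
```

```text
[ 14 129 148] [ 14 129 150] [ 18  97 166]
[ 213   85   59  138 4929]
[[212.03894   87.622574]
 [263.89886   84.38133 ]
 [272.36578  219.85216 ]
 [220.50586  223.0934  ]] [[263  85]
 [224  87]
 [222 101]
 [213  99]
 [215 109]
 [224 108]
 [234 222]
 [271 217]]
rect world mm ((503.380126953125, -328.5247802734375), (148.14126586914062, 53.533653259277344), 20.78546142578125)
[[ 424.6316  -329.7855 ]
 [ 443.62903 -379.83493]
 [ 582.12866 -327.26407]
 [ 563.1312  -277.21463]]
knuckle [ 0.57773268 -0.27080713  0.099     ]
```

View pics/w2c.png

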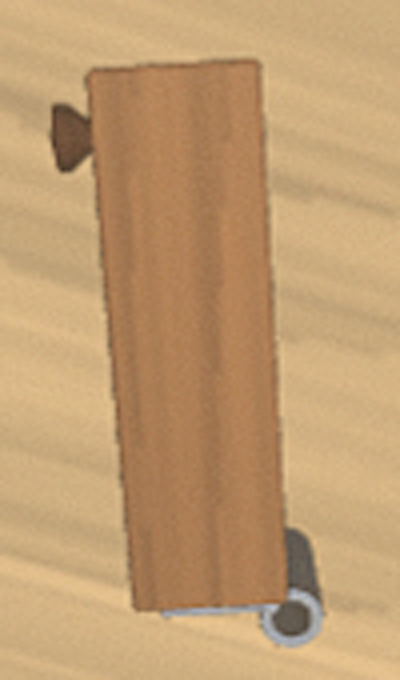

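View pics/s2c.png

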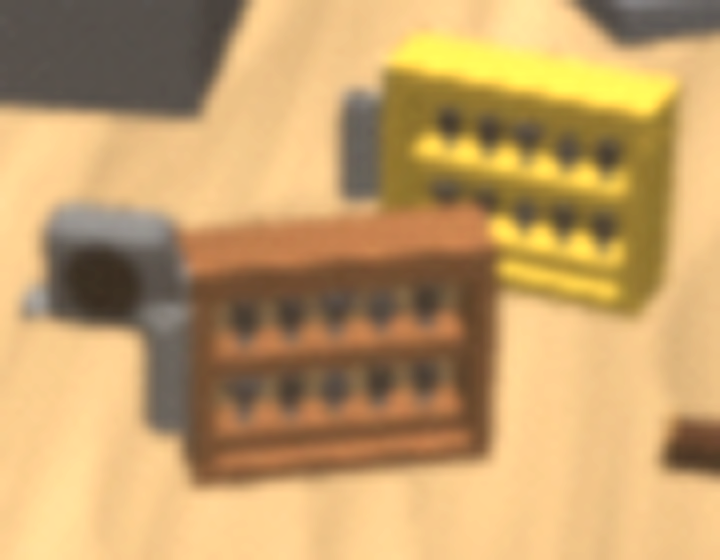

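```bash
python3 - <<'E'
from h import *
c=load('w2');d=load('s2')
q={'fb':(90,70),'ff':(259,61),'hf':(286,603),'hb':(134,609)}
W={k:onz(c,(200+(p[0]-1.5)/4,70+(p[1]-1.5)/4),.12) for k,p in q.items()}
for k in W: print(k,W[k])
yd=(W['ff']+W['fb']-W['hf']-W['hb'])[:2];print('len',np.linalg.norm(yd)/2,'w',np.linalg.norm(W['ff']-W['fb']),np.linalg.norm(W['hf']-W['hb']))
yaw=np.arctan2(yd[1],yd[0])-np.pi/2;print('yaw',np.degrees(yaw)%360)
e=(W['ff']-W['hf'])[:2];print('yaw front',np.degrees(np.arctan2(e[1],e[0])-np.pi/2)%360)
e=(W['fb']-W['hb'])[:2];print('yaw back',np.degrees(np.arctan2(e[1],e[0])-np.pi/2)%360)
cen=sum(W.values())/4;print('cen',cen)
for z in(.06,.099):print('kn',z,onz(c,(200+(291-1.5)/4,70+(617-1.5)/4),z))
R=np.array([[np.cos(yaw),-np.sin(yaw)],[np.sin(yaw),np.cos(yaw)]])
print('origin from cen',cen[:2]-R@[-.0235,.088])
for k,p in {'hf':(192,275),'ff':(494,248)}.items():
  print(k,tri((c,(200+(q[k][0]-1.5)/4,70+(q[k][1]-1.5)/4)),(d,(240+p[0]/8,110+p[1]/8))))
E
```

```text
fb [ 0.4397282  -0.36960248  0.12      ]
ff [ 0.42525681 -0.32906544  0.12      ]
hf [ 0.56414057 -0.27832595  0.12      ]
hb [ 0.57844453 -0.31939286  0.12      ]
len 0.14769270104805055 w 0.043042675291011155 0.04348672564612808
yaw 109.98376656181793
yaw front 110.06916404860368
yaw back 109.89817316569506
cen [ 0.50189253 -0.32409668  0.12      ]
kn 0.06 [ 0.59092383 -0.26570534  0.06      ]
kn 0.099 [ 0.57591767 -0.27217786  0.099     ]
origin from cen [ 0.57656278 -0.27193729]
hf (array([ 0.56516285, -0.27767022,  0.1156861 ]), [0.0005536300381981467, 0.0005536300381982664])
ff (array([ 0.42669844, -0.32884673,  0.114665  ]), [0.0016156047844259887, 0.0016156047844259217])
```

```bash
cat >> h.py <<'E'
def go(x,y,z,yawdeg):
    o=bot.get_obs();R=Ro.from_quat(o['tool_rot'])
    cur=np.degrees(np.arctan2(R.as_matrix()[1,1],R.as_matrix()[0,1]))
    Rt=Ro.from_euler('z',yawdeg,degrees=True)*Ro.from_quat([.5**.5,.5**.5,0,0])
    print('travel',np.round(R.inv().apply(np.array([x,y,z])-o['eef_pos']),4),'dr',np.round((R.inv()*Rt).as_rotvec(),4),'yaw now',round(cur,2),'pos',np.round(o['eef_pos'],4),'F',np.round(o['ft_force'],1),'q',np.round(o['joint_pos'],2),o['grip_width'],o['clock'])
E
python3 -c "
from h import *
go(.5025,-.3235,.086,110)"
```

```text
travel [ 0.006  -0.0123  0.212 ] dr [ 0.0005 -0.0003 -0.0632] yaw now 106.38 pos [ 0.5049 -0.3101  0.298 ] F [-0.4 -0.8  0.1] q [-0.55  0.42  0.49  1.64  0.   -0.84] 0.08501690759284579 1.7
```

```bash
python3 -c "
from h import *
for i in range(4):
  go(.5025,-.3235,.086,110); eyes.camera('wrist')"
```

```text
travel [ 0.006  -0.0123  0.212 ] dr [ 0.0005 -0.0003 -0.0632] yaw now 106.38 pos [ 0.5049 -0.3101  0.298 ] F [-0.4 -0.8  0.1] q [-0.55  0.42  0.49  1.64  0.   -0.84] 0.08501690759284579 1.7
travel [ 0.0061 -0.0125  0.2121] dr [ 0.0004 -0.0003 -0.0629] yaw now 106.4 pos [ 0.5049 -0.3099  0.2981] F [-0.1  0.4  0.9] q [-0.55  0.42  0.49  1.64  0.   -0.84] 0.08512517594791602 1.75
travel [ 0.0063 -0.0125  0.2123] dr [ 0.0001 -0.0001 -0.0622] yaw now 106.44 pos [ 0.505  -0.3098  0.2983] F [ 0.5 -0.7  0.9] q [-0.55  0.42  0.49  1.64  0.   -0.84] 0.0848582119371927 1.8
travel [ 0.0064 -0.0125  0.2123] dr [ 0.      0.     -0.0614] yaw now 106.48 pos [ 0.5051 -0.3097  0.2983] F [0.6 0.2 0.7] q [-0.55  0.42  0.49  1.64  0.   -0.84] 0.0854232591970468 1.85
```

```bash
python3 - <<'E'
from h import *
c=snap('wrist','w3');crop('w3',200,70,300,240,4,'w3c',1.2)
E
```

```text
(no output)
```

View pics/w3c.png

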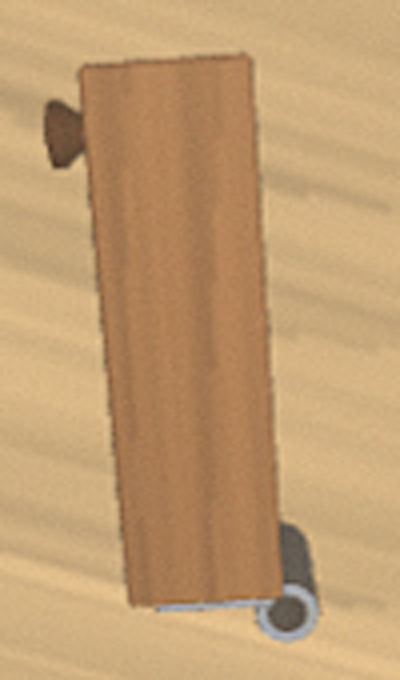

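```bash
python3 - <<'E'
from h import *
c=load('w3')
q={'fb':(80,65),'ff':(251,55),'hf':(282,598),'hb':(129,605)}
W={k:onz(c,(200+(p[0]-1.5)/4,70+(p[1]-1.5)/4),.12) for k,p in q.items()}
for k in W: print(k,W[k])
yd=(W['ff']+W['fb']-W['hf']-W['hb'])[:2];print('len',np.linalg.norm(yd)/2)
yaw=np.arctan2(yd[1],yd[0])-np.pi/2;print('yaw',np.degrees(yaw)%360)
cen=sum(W.values())/4;print('cen',cen,'kn',onz(c,(200+(288-1.5)/4,70+(612-1.5)/4),.099))
go(cen[0],cen[1],.086,np.degrees(yaw))
E
```

```text
fb [ 0.43959295 -0.37013147  0.12      ]
ff [ 0.42491916 -0.32903263  0.12      ]
hf [ 0.56411876 -0.27798252  0.12      ]
hb [ 0.57864086 -0.31938241  0.12      ]
len 0.14814245104609827
yaw 110.09546831950337
cen [ 0.50181793 -0.32413226  0.12      ] kn [ 0.57579407 -0.27169906  0.099     ]
travel [ 0.0073 -0.0129  0.2124] dr [-0.0001  0.0001 -0.0623] yaw now 106.53 pos [ 0.5051 -0.3097  0.2984] F [ 0.6  0.4 -0.6] q [-0.55  0.42  0.49  1.64 -0.   -0.84] 0.08513283868791072 1.95
```

```bash
python3 -m crank '{"dr":[[0,0,-0.058],[0,0,-0.058],[0,0,-0.058],[0,0,-0.058],[0,0,-0.058],[0,0,-0.058],[0,0,-0.058],[0,0,-0.058],[0,0,-0.058],[0,0,-0.058]],"travel":[[0.007,-0.013,0.05],[0.007,-0.013,0.11],[0.007,-0.013,0.16],[0.007,-0.013,0.195],[0.007,-0.013,0.212],[0.007,-0.013,0.212],[0.007,-0.013,0.212],[0.007,-0.013,0.212],[0.007,-0.013,0.212],[0.007,-0.013,0.212]],"hand":[0.085,0.085,0.085,0.085,0.085,0.085,0.085,0.03,0.03,0.03]}'
python3 -m crank '{"dr":[[0,0,0],[0,0,0],[0,0,0],[0,0,0]],"travel":[[0,0,0],[0,0,0],[0,0,0],[0,0,0]],"hand":[0.03,0.03,0.03,0.03]}'
python3 -c "
from h import *
snap('wrist','w4');snap('scene','sc4');go(.5,-.32,.086,110)"
```

```text
clock: 3.2
eef_pos: [0.5025, -0.3247, 0.0876]
tool_rot: [-0.173, 0.985, -0.001, 0.001]
ft_force: [-0.4, 0.6, 5.3]
grip_width: 0.0435
clock: 3.7
eef_pos: [0.5025, -0.3247, 0.0876]
tool_rot: [-0.173, 0.985, -0.001, 0.001]
ft_force: [-0.6, 1.3, 5.9]
grip_width: 0.0433
travel [0.0008 0.0053 0.0016] dr [-0.0014  0.0013 -0.0018] yaw now 109.89 pos [ 0.5025 -0.3247  0.0876] F [-1.4  1.5  5.8] q [-0.57  0.51  0.07  1.14  0.   -0.92] 0.04327477457585065 3.8
```

View pics/w4.png

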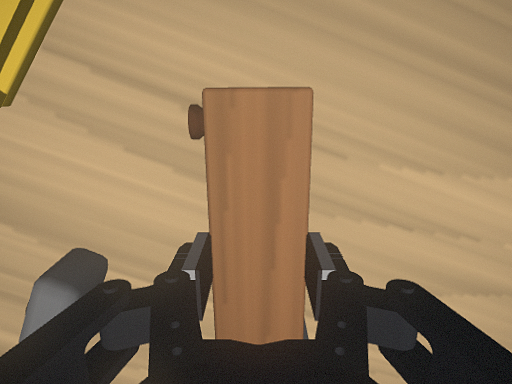

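The door is gripped and jaw width is 43 mm. Next I'll compute the obstacle and cabinet positions.

```bash
python3 - <<'E'
from h import *
w=load('wrist1')
print('kn',onz(w,(375.3,154.9),.12),'low',onz(w,(345.7,139.7),.036))
print('chisel end',onz(w,(120,152),.014),onz(w,(133,148),.014), onz(w,(120,30),.014))
print('chk tri scene',tri((load('scene1'),(235+112/5-.3,200+83/5)),(w,(375.3,154.9))))
# cabinet side edge in c5: (296,238)->(660,220), front edge (296,238)-(290,0)
P=[onz(w,(320+x/5-.4,90+y/5-.4),.12) for x,y in((290,5),(298,235),(660,218),(683,5))]
for p in P:print(p)
e=P[0]-P[1];print('yaw front',np.degrees(np.arctan2(e[1],e[0]))-90)
e=P[2]-P[1];print('yaw side',np.degrees(np.arctan2(e[1],e[0])))
e=P[3]-P[2];print('yaw back',np.degrees(np.arctan2(e[1],e[0]))-90)
crop('w2',400,230,512,384,5,'w2d',1.5)
crop('sc4',140,100,300,200,5,'sc4c')
E
```

```text
kn [0.59303191 0.02533699 0.12      ] low [0.59112531 0.02585782 0.036     ]
chisel end [0.34318027 0.00910273 0.014     ] [0.35852179 0.01361184 0.014     ] [0.35771941 0.13564678 0.014     ]
chk tri scene (array([0.59494098, 0.02509622, 0.11390971]), [0.0009058936783836847, 0.0009058936783837366])
[0.58990569 0.07454254 0.12      ]
[0.59465179 0.03988295 0.12      ]
[0.6519351  0.04281941 0.12      ]
[0.65024439 0.07504765 0.12      ]
yaw front 7.797286923801266
yaw side 2.9345247507875256
yaw back 3.0030047662940973
```

View pics/sc4c.png

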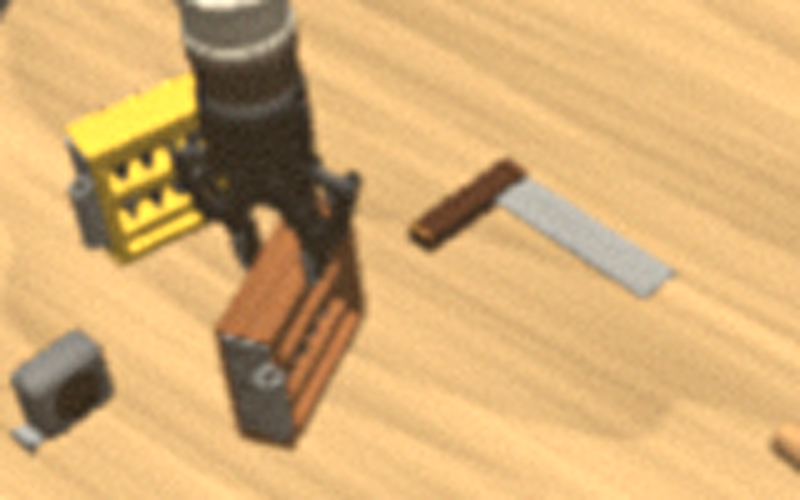

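```bash
python3 -c "
from h import *
go(.5065,-.055,.0886,93.3)
s=load('sc4');print(onz(s,(274,154),0),onz(s,(268,159),0))"
```

```text
travel [-0.0955  0.2523 -0.0013] dr [-0.0012  0.0015  0.2896] yaw now 109.89 pos [ 0.5025 -0.3247  0.0876] F [-1.4  1.5  5.8] q [-0.57  0.51  0.07  1.14  0.   -0.92] 0.04327477457585065 3.8
[ 0.24244921 -0.16135357  0.        ] [ 0.27974092 -0.16392594  0.        ]
```

```bash
python3 -m crank '{"dr":[[0,0,0],[0,0,0.03],[0,0,0.07],[0,0,0.12],[0,0,0.17],[0,0,0.21],[0,0,0.25],[0,0,0.28],[0,0,0.29],[0,0,0.29]],"travel":[[0,0,-0.02],[-0.007,0.019,-0.035],[-0.022,0.058,-0.035],[-0.037,0.098,-0.035],[-0.052,0.137,-0.035],[-0.067,0.177,-0.035],[-0.081,0.215,-0.035],[-0.092,0.242,-0.035],[-0.0955,0.252,-0.03],[-0.0955,0.252,-0.03]],"hand":[0.03,0.03,0.03,0.03,0.03,0.03,0.03,0.03,0.03,0.03]}'
python3 -m crank '{"dr":[[0,0,0],[0,0,0],[0,0,0]],"travel":[[0,0,0],[0,0,0],[0,0,0]],"hand":[0.03,0.03,0.03]}'
python3 -c "
from h import *
snap('scene','sc5');snap('side','s5');go(.5065,-.055,.0886,93.3)
crop('sc5',190,150,310,260,6,'sc5c');crop('s5',200,120,320,230,6,'s5c')"
```

```text
clock: 5.05
eef_pos: [0.5049, -0.0547, 0.1151]
tool_rot: [-0.029, 1.0, -0.0, -0.001]
ft_force: [0.3, -0.3, -4.7]
grip_width: 0.0433
clock: 5.42
eef_pos: [0.5061, -0.0558, 0.1164]
tool_rot: [-0.028, 1.0, -0.0, 0.0]
ft_force: [-0.4, 0.0, -4.3]
grip_width: 0.043
travel [-0.0004  0.0004  0.0278] dr [-0.0001  0.0002 -0.0011] yaw now 93.23 pos [ 0.5061 -0.0555  0.1164] F [-0.3  0.2 -4.7] q [-0.11  0.32 -0.14  1.12 -0.   -0.17] 0.0429806537929996 5.525
```

View pics/sc5c.png

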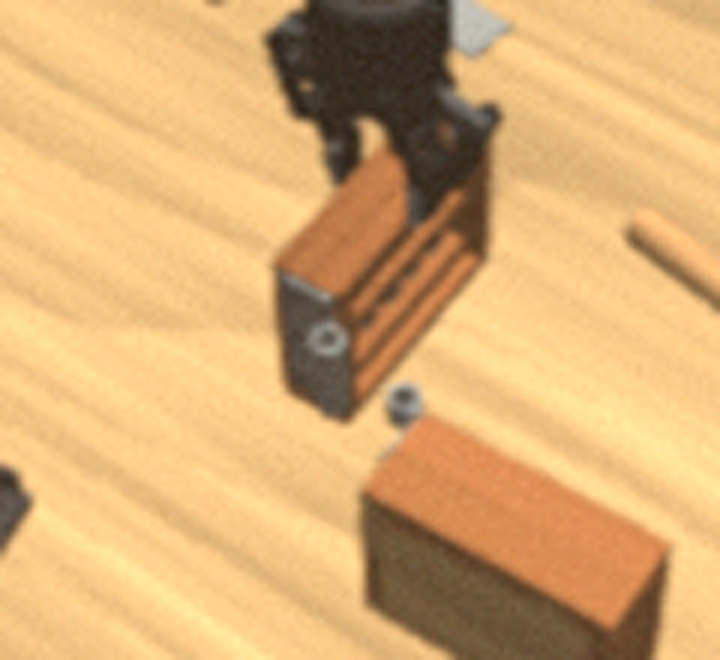

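View pics/s5c.png

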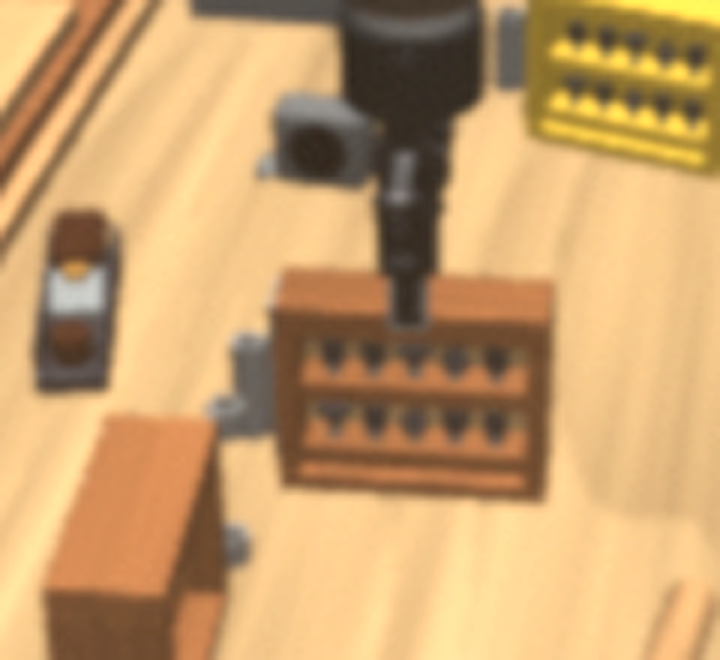

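```bash
python3 -c "
from h import *
s=load('sc5');d=load('s5')
f=lambda p,x0,y0:(x0+(p[0]-2.5)/6,y0+(p[1]-2.5)/6)
a,b=f((328,335),190,150),f((249,338),200,120)
print(tri((s,a),(d,b)),onz(s,a,.1276),onz(d,b,.1276))
a,b=f((405,394),190,150),f((225,404),200,120)
print('cab',tri((s,a),(d,b)),onz(s,a,.12),onz(d,b,.12))
"
```

```text
(array([ 0.59350193, -0.02647928,  0.12877342]), [0.00037307304992020536, 0.0003730730499201091]) [ 0.59248543 -0.02740055  0.1276    ] [ 0.594102   -0.02774517  0.1276    ]
cab (array([0.59461647, 0.02596374, 0.12019931]), [0.0003980514551682039, 0.00039805145516812716]) [0.59413941 0.02554375 0.12      ] [0.59483535 0.0262368  0.12      ]
```

```bash
python3 -m crank '{"dr":[[0,0,0],[0,0,0],[0,0,0],[0,0,0],[0,0,0],[0,0,0],[0,0,0],[0,0,0],[0,0,0],[0,0,0]],"travel":[[0,0,0.012],[0,0,0.024],[0,0,0.028],[0,0,0.028],[-0.001,0.012,0.028],[-0.002,0.025,0.028],[-0.003,0.038,0.028],[-0.004,0.046,0.028],[-0.004,0.0525,0.028],[-0.004,0.0525,0.028]],"hand":[0.03,0.03,0.03,0.03,0.03,0.03,0.03,0.03,0.03,0.03]}'
python3 -m crank '{"dr":[[0,0,0],[0,0,0],[0,0,0]],"travel":[[0,0,0],[0,0,0],[0,0,0]],"hand":[0.03,0.03,0.03]}'
python3 -c "
from h import *
snap('scene','sc6');snap('side','s6');go(.5065,-.055,.0886,93.3)
crop('sc6',190,150,310,260,6,'sc6c');crop('s6',200,120,320,230,6,'s6c')"
```

```text
clock: 6.78
eef_pos: [0.507, -0.0019, 0.0883]
tool_rot: [-0.029, 1.0, -0.0, 0.0]
ft_force: [0.8, 0.9, -4.6]
grip_width: 0.0433
clock: 7.15
eef_pos: [0.5071, -0.0027, 0.0883]
tool_rot: [-0.028, 1.0, -0.0, 0.0]
ft_force: [0.2, -0.0, -4.0]
grip_width: 0.0431
travel [ 0.0035 -0.0523 -0.0003] dr [ 0.     -0.     -0.0008] yaw now 93.26 pos [ 0.507  -0.0025  0.0883] F [ 0.5  0.7 -4.7] q [-0.01  0.34 -0.19  1.04  0.   -0.06] 0.042577023723210615 7.25
```

View pics/sc6c.png

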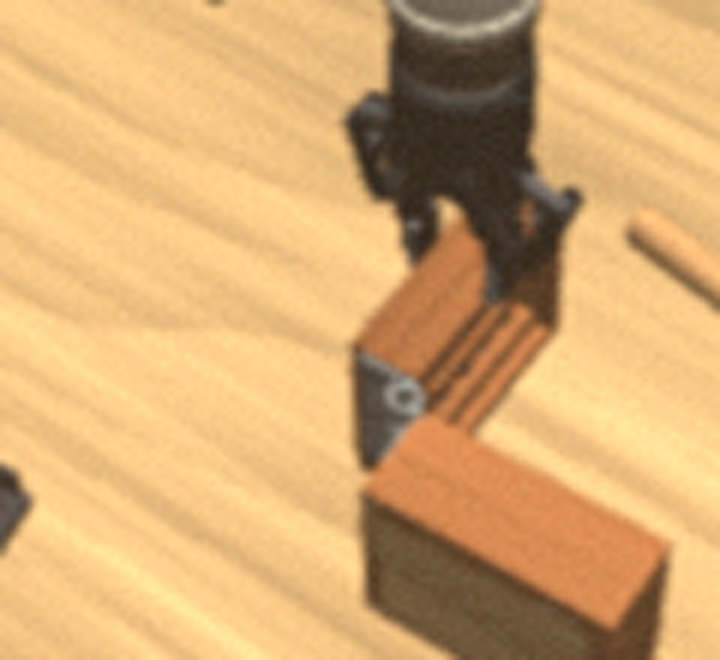

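View pics/s6c.png

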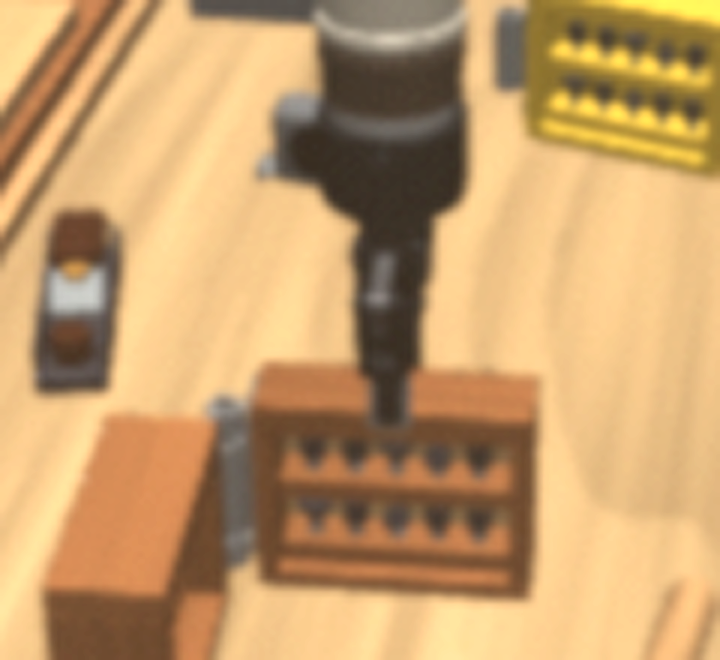

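```bash
python3 -m crank '{"dr":[[0,0,0],[0,0,0],[0,0,0],[0,0,0],[0,0,0],[0,0,0],[0,0,0],[0,0,0],[0,0,0]],"travel":[[0,0,0.0012],[0,0,0.0012],[0,0,0.0012],[0,0,0.0012],[0,0,0.0012],[0,0,-0.03],[0,0,-0.08],[0,0,-0.14],[0,0,-0.16]],"hand":[0.03,0.03,0.085,0.085,0.085,0.085,0.085,0.085,0.085]}'
python3 -c "
from h import *
eyes.camera('side');snap('wrist','w7');snap('side','s7');snap('scene','sc7');go(.4225,.31,.25,93.3)
crop('w7',200,150,330,260,6,'w7c',1.2)"
```

```text
clock: 8.38
eef_pos: [0.5091, -0.0024, 0.2528]
tool_rot: [-0.029, 1.0, -0.0, 0.004]
ft_force: [0.7, 0.1, -0.6]
grip_width: 0.0848
travel [ 0.0664  0.3167 -0.0022] dr [-0.     -0.0002 -0.0004] yaw now 93.28 pos [ 0.5069 -0.0024  0.2477] F [-0.4  0.3 -0.8] q [-0.    0.24  0.11  1.44 -0.   -0.06] 0.08488875843472127 8.575
```

View pics/w7.png

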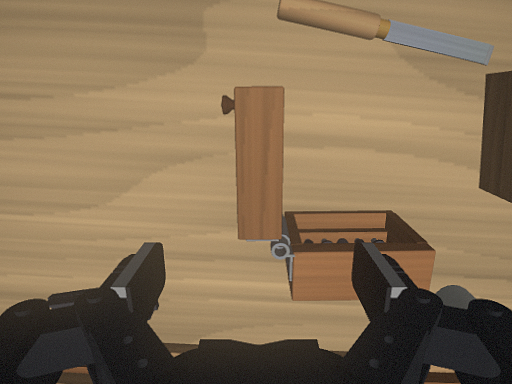

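```bash
python3 -c "
from h import *
crop('w7',255,205,325,265,11,'w7c',1.2)"
```

```text
(no output)
```

View pics/w7c.png

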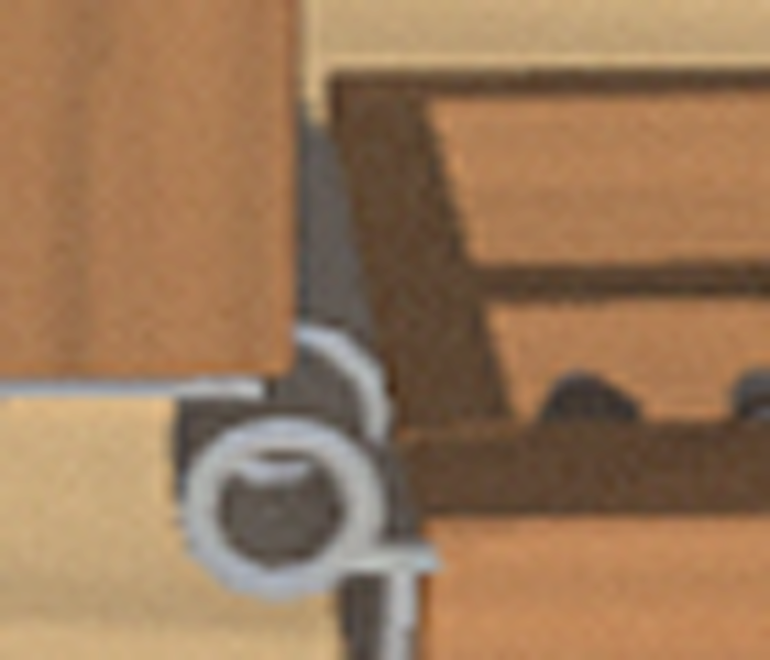

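```bash
python3 -c "
from h import *
c=load('w7')
p=(255+283/11-.45,205+507/11-.45);A=onz(c,p,.12);print('axis',A)
f=lambda X:(proj(c,X)-[255,205]+.45)*11
for z in(.12,.102,.099,.036):print(z,f([A[0],A[1],z]))
# predicted inner edge of door knuckle bore nearest camera(-x) and outer at z .099
t=np.linspace(0,2*np.pi,24,endpoint=False)
im=cv2.imread('pics/w7c.png')
for r,z,col in((.006,.102,(0,0,255)),(.006,.099,(0,255,0)),(.01,.036,(255,0,0)),(.01,.12,(255,255,0)),(.006,.12,(255,255,0))):
  for a in np.linspace(0,2*np.pi,60): 
    q=f([A[0]+r*np.cos(a),A[1]+r*np.sin(a),z]);cv2.circle(im,tuple(int(v) for v in q),2,col,-1)
cv2.imwrite('pics/w7d.png',im)
"
```

```text
axis [0.5925091  0.02502651 0.12      ]
0.12 [283. 507.]
0.102 [271.21527596 420.21958124]
0.099 [269.36202847 406.57620786]
0.036 [236.35539252 163.74768757]
```

View pics/w7d.png

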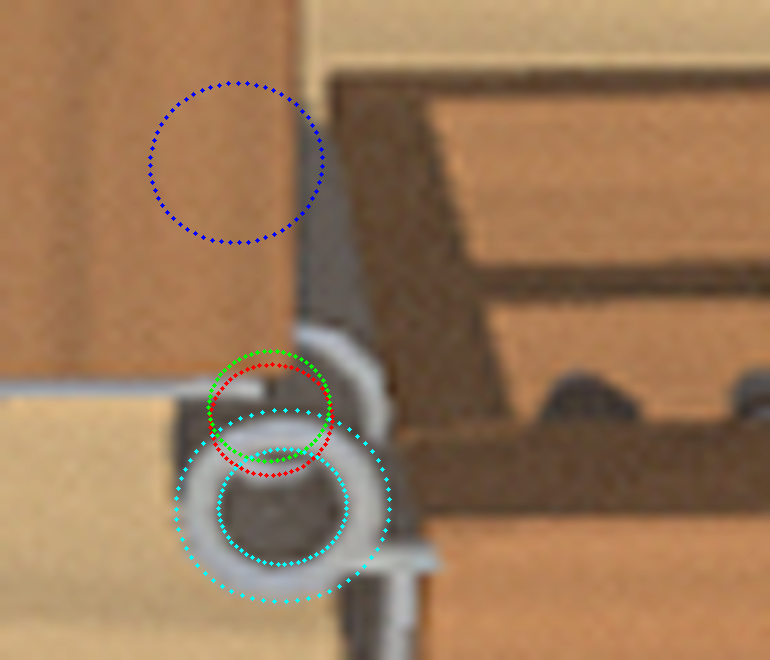

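```bash
python3 -c "
from h import *
crop('w7',268,230,295,260,24,'w7e',1.6)
c=load('w7');A=[.5925,.02505]
im=cv2.imread('pics/w7.png')[225:262,266:300];im=cv2.convertScaleAbs(cv2.resize(im,None,fx=16,fy=16,interpolation=cv2.INTER_CUBIC),alpha=1.6)
f=lambda X:(proj(c,X)-[266,225]+.5)*16
for r,z,col in((.006,.099,(0,255,0)),(.01,.099,(0,255,0))):
  for a in np.linspace(0,2*np.pi,90): 
    q=f([A[0]+r*np.cos(a),A[1]+r*np.sin(a),z]);cv2.circle(im,tuple(int(v) for v in q),1,col,-1)
cv2.imwrite('pics/w7f.png',im)"
```

```text
(no output)
```

View pics/w7f.png

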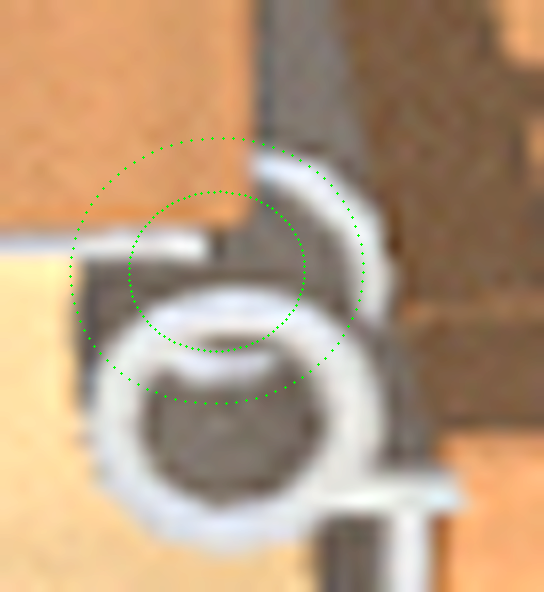

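Through the upper bore, the door's ring shows at crop (225,360). It sits about 1–2 mm off axis at most, inside the 3.8 mm the nose allows. Next is the pin.

```bash
python3 -m crank '{"dr":[[0,0,-0.02],[0,0,-0.05],[0,0,-0.08],[0,0,-0.11],[0,0,-0.14],[0,0,-0.14],[0,0,-0.14],[0,0,-0.14],[0,0,-0.14]],"travel":[[0.005,0.03,0],[0.015,0.08,0],[0.028,0.14,0],[0.042,0.2,0],[0.054,0.26,0],[0.062,0.3,0],[0.066,0.317,0],[0.066,0.317,0],[0.066,0.317,0]],"hand":[0.085,0.085,0.085,0.085,0.085,0.085,0.085,0.085,0.085]}'
python3 -c "
from h import *
eyes.camera('side');eyes.camera('side');c=snap('wrist','w8');go(.4225,.31,.25,101)
for z in(.154,.118,.113):print(proj(c,[.4227,.311,z]))"
```

```text
clock: 9.7
eef_pos: [0.4232, 0.3089, 0.2477]
tool_rot: [-0.098, 0.995, -0.001, -0.0]
ft_force: [-0.3, 0.6, -0.5]
grip_width: 0.0851
travel [ 0.0009  0.0012 -0.0016] dr [-0.0002  0.      0.003 ] yaw now 101.17 pos [0.4236 0.309  0.2484] F [ 0.3 -0.1  0.8] q [ 0.63  0.28  0.16  1.45 -0.    0.44] 0.0848569114324714 9.85
[260.98234673 183.01538697]
[260.68602434 172.87307435]
[260.6501087  171.64418034]
```

View pics/w8.png

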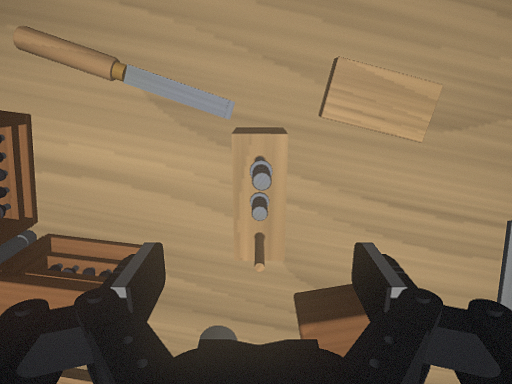

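```bash
python3 -c "
from h import *
crop('w8',240,140,290,275,5,'w8c',1.3);crop('w8',240,145,285,195,12,'w8d',1.4)"
```

```text
(no output)
```

View pics/w8d.png

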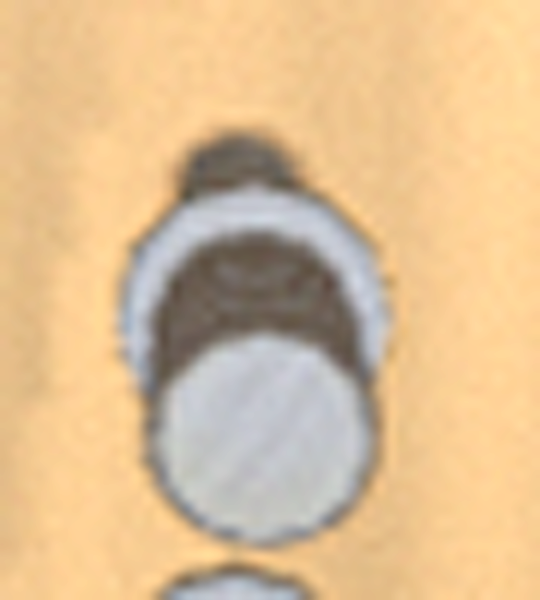

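```bash
python3 -c "
from h import *
c=load('w8');s=load('scene1');d=load('side1')
t=onz(c,(261.7,181.2),.154);k=onz(c,(260.8,171.0),.118);print(t,k)
print(tri((c,(261.7,181.2)),(d,(200+386/5-.4,180+325/5-.4))),tri((c,(261.7,181.2)),(s,(235+654/5-.4,200+93/5-.4))))
L=(t-k)[:2]/.036;print('lean deg',np.degrees(L))
go(t[0],t[1],.124,101.2)
go(t[0]*.5+k[0]*.5,t[1]*.5+k[1]*.5,.124,101.2)"
```

```text
[0.42104455 0.31127942 0.154     ] [0.42090298 0.31075072 0.118     ]
(array([0.42230187, 0.31125976, 0.15332995]), [0.0010492165841418197, 0.0010492165841418798]) (array([0.4222019 , 0.30984848, 0.15094273]), [0.0016610316233374282, 0.0016610316233373484])
lean deg [0.22531843 0.84144483]
travel [0.0021 0.0027 0.1244] dr [-0.0002  0.     -0.0005] yaw now 101.17 pos [0.4236 0.309  0.2484] F [ 0.3 -0.1  0.8] q [ 0.63  0.28  0.16  1.45 -0.    0.44] 0.0848569114324714 9.85
travel [0.0022 0.0025 0.1244] dr [-0.0002  0.     -0.0005] yaw now 101.17 pos [0.4236 0.309  0.2484] F [ 0.3 -0.1  0.8] q [ 0.63  0.28  0.16  1.45 -0.    0.44] 0.0848569114324714 9.85
```

```bash
python3 -m crank '{"dr":[[0,0,0],[0,0,0],[0,0,0],[0,0,0],[0,0,0],[0,0,0],[0,0,0],[0,0,0],[0,0,0],[0,0,0]],"travel":[[0.002,0.0025,0.03],[0.002,0.0025,0.07],[0.002,0.0025,0.11],[0.002,0.0025,0.1245],[0.002,0.0025,0.1245],[0.002,0.0025,0.1245],[0.002,0.0025,0.1245],[0.002,0.0025,0.1245],[0.002,0.0025,0.1245],[0.002,0.0025,0.1245]],"hand":[0.085,0.085,0.085,0.085,0.085,0.085,0.005,0.005,0.005,0.005]}'
python3 -m crank '{"dr":[[0,0,0],[0,0,0],[0,0,0],[0,0,0]],"travel":[[0,0,0],[0,0,0],[0,0,0],[0,0,0]],"hand":[0.005,0.005,0.005,0.005]}'
python3 -c "
from h import *
snap('wrist','w9');snap('side','s9');go(.4225,.31,.124,101);crop('s9',210,160,330,290,4.5,'s9c')"
```

```text
clock: 11.1
eef_pos: [0.4207, 0.3125, 0.124]
tool_rot: [-0.098, 0.995, 0.0, 0.0]
ft_force: [-0.5, -0.2, 4.9]
grip_width: 0.0122
clock: 11.6
eef_pos: [0.4208, 0.3125, 0.1241]
tool_rot: [-0.098, 0.995, 0.0, 0.0]
ft_force: [-0.3, -0.2, 4.3]
grip_width: 0.0118
travel [-0.0012 -0.0028  0.    ] dr [0.0002 0.0005 0.0052] yaw now 101.3 pos [0.4208 0.3125 0.124 ] F [ 0.4 -0.1  4.3] q [ 0.64  0.34 -0.09  1.15 -0.    0.44] 0.011714445322516984 11.7
```

View pics/w9.png

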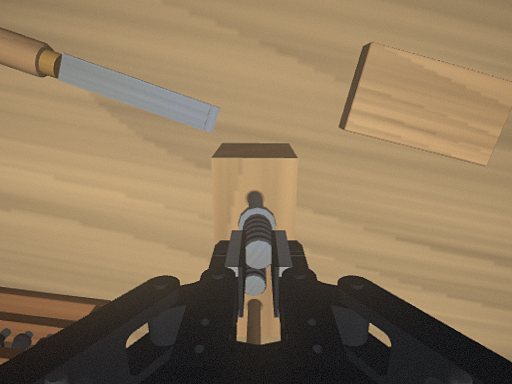

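View pics/s9c.png

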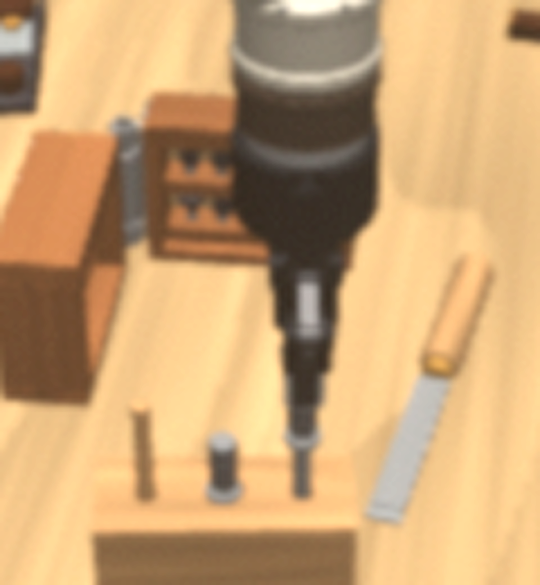

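```bash
python3 -m crank '{"dr":[[0,0,0],[0,0,0],[0,0,0],[0,0,0],[0,0,0],[0,0,0],[0,0,0],[0,0,0]],"travel":[[0,0,-0.01],[0,0,-0.025],[0,0,-0.045],[0,0,-0.07],[0,0,-0.1],[0,0,-0.125],[0,0,-0.135],[0,0,-0.135]],"hand":[0.005,0.005,0.005,0.005,0.005,0.005,0.005,0.005]}'
python3 -c "
from h import *
eyes.camera('side');eyes.camera('side')
snap('wrist','w10');snap('side','s10');snap('scene','sc10');go(.5925,.0255,.259,101);crop('s10',220,120,320,290,4,'s10c');crop('sc10',330,150,420,280,4,'sc10c')"
```

```text
clock: 12.7
eef_pos: [0.4208, 0.3126, 0.2594]
tool_rot: [-0.098, 0.995, 0.0, 0.001]
ft_force: [0.1, -0.2, -1.6]
grip_width: 0.0117
travel [-0.113  -0.3148 -0.0013] dr [-0.0011 -0.0022  0.0052] yaw now 101.3 pos [0.42   0.312  0.2576] F [ 0.8 -0.1 -0.7] q [ 0.64  0.28  0.18  1.48 -0.    0.44] 0.012267780706453157 12.95
```

View pics/w10.png

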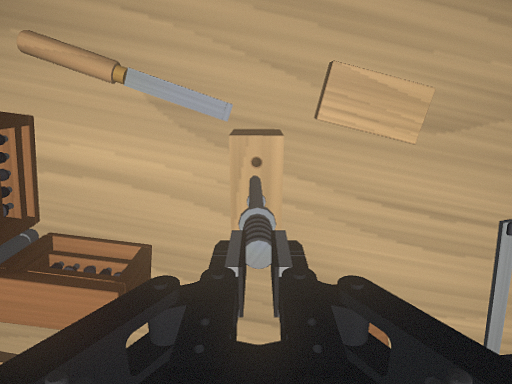

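View pics/s10c.png

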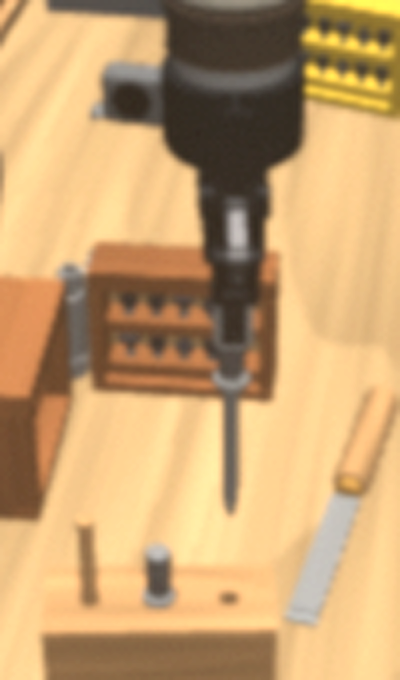

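View pics/sc10c.png

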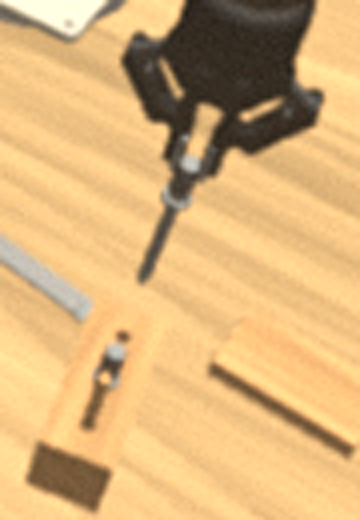

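```bash
python3 -c "
from h import *
s=load('sc10');d=load('s10')
f=lambda p,x0,y0:(x0+(p[0]-1.5)/4,y0+(p[1]-1.5)/4)
n=tri((s,f((143,282),330,150)),(d,f((231,513),220,120)))
k=tri((s,f((176,197),330,150)),(d,f((231,381),220,120)))
t=tri((s,f((190,161),330,150)),(d,f((231,340),220,120)))
print('nose',n,'\ncollar',k)
v=k[0]-n[0];print(v,np.linalg.norm(v),'lean deg',np.degrees(v[:2]/v[2]))
o=bot.get_obs();print(o['eef_pos'])
"
```

```text
nose (array([0.42203777, 0.31000971, 0.14186453]), [5.917388913356833e-05, 5.917388913366566e-05]) 
collar (array([0.42216667, 0.31136228, 0.24672376]), [0.00024129421890857405, 0.00024129421890854285])
[0.00012891 0.00135257 0.10485922] 0.10486802494899902 lean deg [0.07043578 0.73905519]
[0.42003277 0.31202268 0.25758955]
```

```bash
python3 -c "
from h import *
go(.5924,.0260,.290,101.2)
print(onz(load('w8'),(220,335),.17))"
```

```text
travel [-0.1129 -0.3143 -0.0323] dr [-0.0011 -0.0022  0.0018] yaw now 101.3 pos [0.42   0.312  0.2576] F [ 0.8 -0.1 -0.7] q [ 0.64  0.28  0.18  1.48 -0.    0.44] 0.012267780706453157 12.95
[0.56726968 0.30148952 0.17      ]
```

```bash
python3 -m crank '{"dr":[[0,0,0],[-0.0127,-0.0025,0],[-0.0127,-0.0025,0],[-0.0127,-0.0025,0],[-0.0127,-0.0025,0],[-0.0127,-0.0025,0],[-0.0127,-0.0025,0],[-0.0127,-0.0025,0],[-0.0127,-0.0025,0],[-0.0127,-0.0025,0]],"travel":[[0,0,-0.02],[-0.007,-0.02,-0.03],[-0.02,-0.055,-0.032],[-0.036,-0.1,-0.032],[-0.052,-0.145,-0.032],[-0.068,-0.19,-0.032],[-0.084,-0.235,-0.032],[-0.1,-0.28,-0.032],[-0.113,-0.314,-0.03],[-0.113,-0.314,-0.03]],"hand":[0.005,0.005,0.005,0.005,0.005,0.005,0.005,0.005,0.005,0.005]}'
python3 -m crank '{"dr":[[0,0,0],[0,0,0],[0,0,0]],"travel":[[0,0,0.02],[0,0,0.035],[0,0,0.04]],"hand":[0.005,0.005,0.005]}'
python3 -c "
from h import *
eyes.camera('side');eyes.camera('side');eyes.camera('side')
snap('wrist','w11');snap('side','s11');snap('scene','sc11');go(.5924,.0260,.25,101);crop('s11',190,90,290,220,5,'s11c');crop('sc11',210,140,310,240,6,'sc11c')"
```

```text
clock: 14.2
eef_pos: [0.5935, 0.0241, 0.2869]
tool_rot: [-0.096, 0.995, 0.006, -0.001]
ft_force: [-0.0, 0.0, -0.5]
grip_width: 0.012
clock: 14.58
eef_pos: [0.5917, 0.028, 0.2473]
tool_rot: [-0.099, 0.995, 0.007, -0.001]
ft_force: [0.3, -0.5, -1.2]
grip_width: 0.0118
travel [ 0.0011 -0.0013 -0.0003] dr [0.0125 0.0039 0.0056] yaw now 101.32 pos [0.5933 0.0275 0.2497] F [-0.5  1.2 -1.3] q [ 0.04  0.42  0.37  1.51  0.01 -0.16] 0.011912625989543273 14.875
```

View pics/s11c.png

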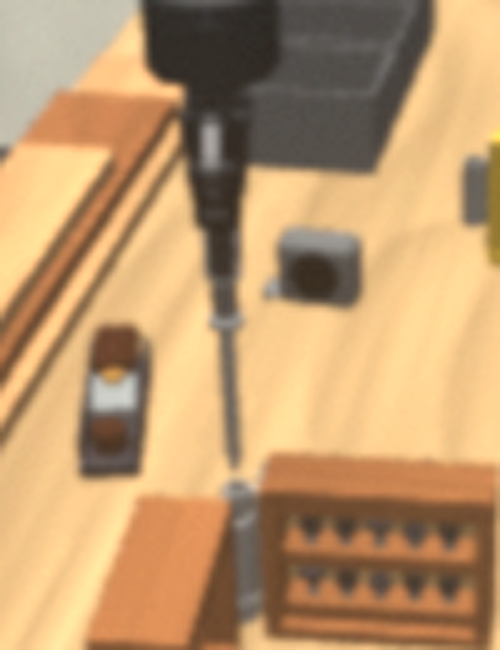

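View pics/sc11c.png

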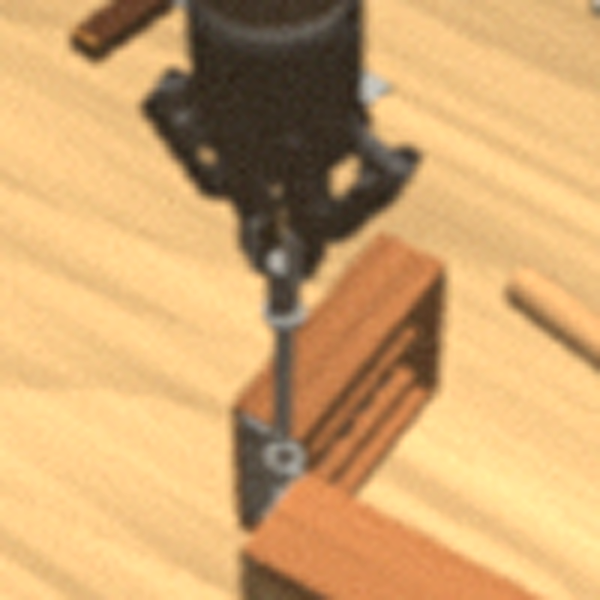

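View pics/w11.png

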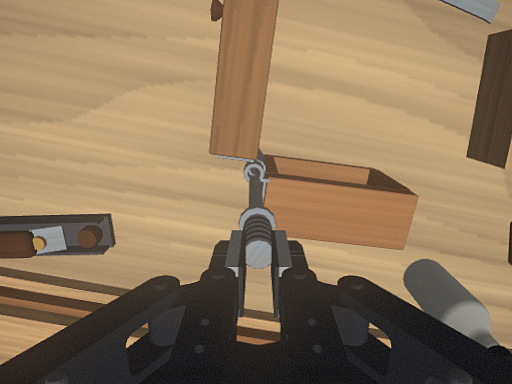

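```bash
python3 -c "
from h import *
s=load('sc11');d=load('s11')
fs=lambda p:(210+(p[0]-2.5)/6,140+(p[1]-2.5)/6)
fd=lambda p:(190+(p[0]-2)/5,90+(p[1]-2)/5)
n=tri((s,fs((283,440))),(d,fd((235,466))))
k=tri((s,fs((284,315))),(d,fd((226,323))))
a=tri((s,fs((284.5,457))),(d,fd((238,488))))
print(n,k,a,sep='\n')
v=k[0]-n[0];print(v,'lean',np.degrees(v[:2]/v[2]))
crop('w11',230,140,290,225,7,'w11c',1.3)
"
```

```text
(array([0.59588123, 0.02580457, 0.13489388]), [0.00021517229337766883, 0.00021517229337752246])
(array([0.5954807 , 0.02798237, 0.2382613 ]), [0.00016216788063082833, 0.0001621678806307624])
(array([0.59478991, 0.02566639, 0.11841105]), [0.00016519749677492912, 0.0001651974967750614])
[-0.00040053  0.0021778   0.10336743] lean [-0.22200851  1.20713638]
```

View pics/w11c.png

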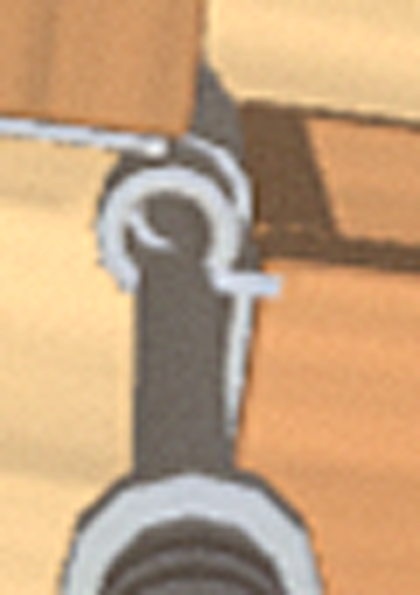

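```bash
python3 -c "
from h import *
snap('side','s12');snap('scene','sc12');snap('wrist','w12');go(.5924,.0260,.25,101);crop('s12',215,140,255,200,10,'s12c');crop('sc12',235,180,280,225,12,'sc12c')"
```

```text
travel [ 0.001  -0.001  -0.0006] dr [0.0126 0.0035 0.0052] yaw now 101.3 pos [0.5932 0.0272 0.2494] F [ 0.3  0.7 -1.9] q [ 0.04  0.42  0.37  1.51  0.01 -0.16] 0.01244685967918893 15.025
```

View pics/s12c.png

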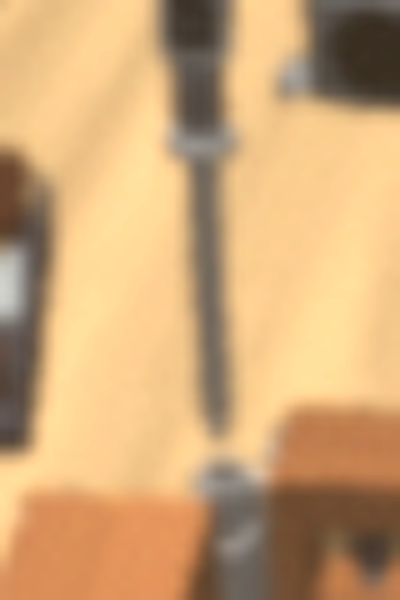

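View pics/sc12c.png

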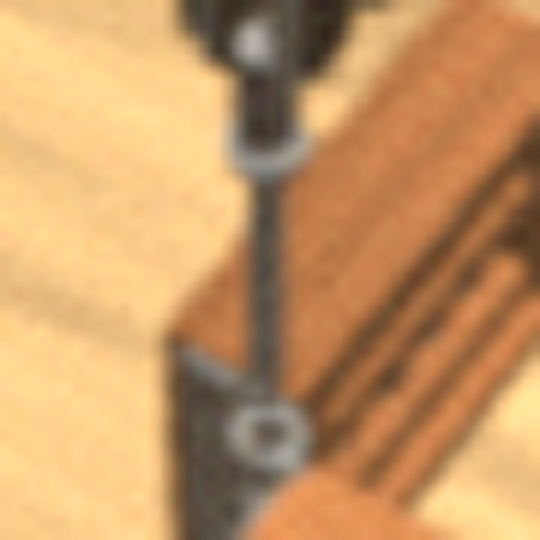

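```bash
python3 -c "
from h import *
s=load('sc12');d=load('s12')
fs=lambda p:(235+(p[0]-5.5)/12,180+(p[1]-5.5)/12)
fd=lambda p:(215+(p[0]-4.5)/10,140+(p[1]-4.5)/10)
n=tri((s,fs((263.5,395))),(d,fd((217,435))));k=tri((s,fs((267,150))),(d,fd((203,142))));a=tri((s,fs((270,433))),(d,fd((226,474))))
print(n,k,a,sep='\n');v=k[0]-n[0];print('lean',np.degrees(v[:2]/v[2]),v[2])
# image slopes expected of vertical line at nose in each
X=n[0]
for c,nm in((s,'scene'),(d,'side')):
  print(nm,proj(c,X+[0,0,.1])-proj(c,X), 'per mm y',proj(c,X+[0,.001,.1])-proj(c,X+[0,0,.1]),'x',proj(c,X+[.001,0,.1])-proj(c,X+[0,0,.1]))
"
```

```text
(array([0.59619014, 0.02522374, 0.13480369]), [0.0011902845431169067, 0.001190284543116971])
(array([0.59568253, 0.02765188, 0.23917012]), [0.0006494304442962362, 0.0006494304442962346])
(array([0.59487403, 0.02590971, 0.11946399]), [0.00021503432694569333, 0.00021503432694566682])
lean [-0.27867095  1.33301496] 0.10436642482081399
scene [ -0.5057204  -20.34577892] per mm y [0.27155735 0.15984686] x [-0.21037259  0.21199358]
side [ -1.68726607 -27.97431313] per mm y [-0.07976121  0.16096013] x [-0.32410126 -0.02564647]
```

```bash
python3 -c "
from h import *
crop('w12',236,150,280,215,9,'w12c',1.6)
c=load('w12');o=bot.get_obs()
"
```

```text
(no output)
```

View pics/w12c.png

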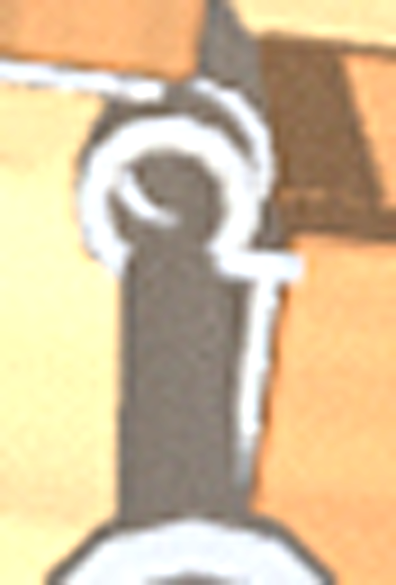

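```bash
python3 -m crank '{"dr":[[-0.008,-0.0016,0],[-0.0162,-0.0032,0],[-0.0162,-0.0032,0],[-0.0162,-0.0032,0]],"travel":[[0.0015,-0.0012,0],[0.0015,-0.0012,0],[0.0015,-0.0012,0],[0.0015,-0.0012,0]],"hand":[0.005,0.005,0.005,0.005]}'
python3 -c "
from h import *
snap('side','s13');snap('scene','sc13');snap('wrist','w13');crop('s13',215,140,255,200,10,'s13c');crop('sc13',235,180,280,225,12,'sc13c')
o=bot.get_obs();go(o['eef_pos'][0],o['eef_pos'][1],o['eef_pos'][2]-.03,101.3);
a=cv2.imread('pics/s13c.png');b=cv2.imread('pics/sc13c.png');b=b[:540];a=a[:540]
cv2.imwrite('pics/j13.png',np.hstack([a,b[:a.shape[0]]]))"
```

```text
clock: 15.52
eef_pos: [0.5917, 0.0256, 0.2488]
tool_rot: [-0.098, 0.995, 0.015, 0.001]
ft_force: [-0.6, 0.5, -0.9]
grip_width: 0.0119
travel [ 0.0002 -0.0009  0.03  ] dr [0.0289 0.0057 0.0001] yaw now 101.31 pos [0.5917 0.0257 0.2488] F [ 0.2 -0.9 -1.3] q [ 0.03  0.42  0.36  1.51  0.03 -0.17] 0.01210892126363007 15.675
```

View pics/s13c.png

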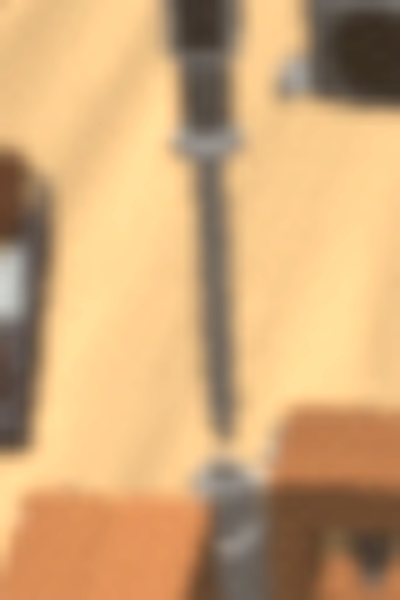

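View pics/sc13c.png

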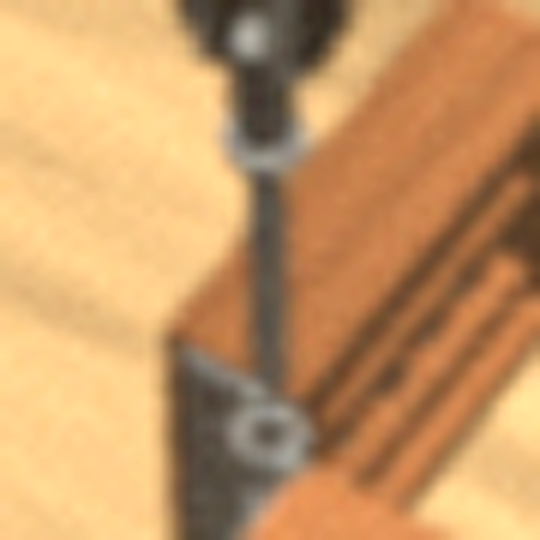

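```bash
python3 -m crank '{"dr":[[0,0,0],[0,0,0],[0,0,0],[0,0,0],[0,0,0],[0,0,0]],"travel":[[0,-0.0003,0.01],[0.0001,-0.0005,0.016],[0.0001,-0.0007,0.022],[0.0002,-0.0009,0.028],[0.0002,-0.0010,0.032],[0.0002,-0.001,0.032]],"hand":[0.005,0.005,0.005,0.005,0.005,0.005]}'
python3 -m crank '{"dr":[[0,0,0],[0,0,0],[0,0,0],[0,0,0]],"travel":[[0,-0.0002,0.004],[0,-0.0003,0.008],[0,-0.0004,0.012],[0.0001,-0.0004,0.012]],"hand":[0.005,0.005,0.005,0.005]}'
python3 -c "
from h import *
snap('side','s14');snap('scene','sc14');crop('s14',205,140,265,210,9,'s14c');crop('sc14',235,170,290,225,10,'sc14c')
o=bot.get_obs();print(o['ft_torque']);go(o['eef_pos'][0],o['eef_pos'][1],.125,101.3);"
```

```text
clock: 16.42
eef_pos: [0.5915, 0.0256, 0.2164]
tool_rot: [-0.098, 0.995, 0.015, 0.001]
ft_force: [0.3, 0.4, -0.8]
grip_width: 0.0116
clock: 16.92
eef_pos: [0.5914, 0.0256, 0.2043]
tool_rot: [-0.098, 0.995, 0.015, 0.001]
ft_force: [0.5, 0.1, -0.6]
grip_width: 0.0121
[ 0.03704505 -0.03490533  0.00300293]
travel [ 0.0004 -0.0023  0.0797] dr [0.029  0.0056 0.    ] yaw now 101.31 pos [0.5916 0.0256 0.2047] F [ 0.7  0.1 -0.7] q [ 0.03  0.43  0.26  1.4   0.03 -0.17] 0.011513889916438237 17.025
```

View pics/s14c.png

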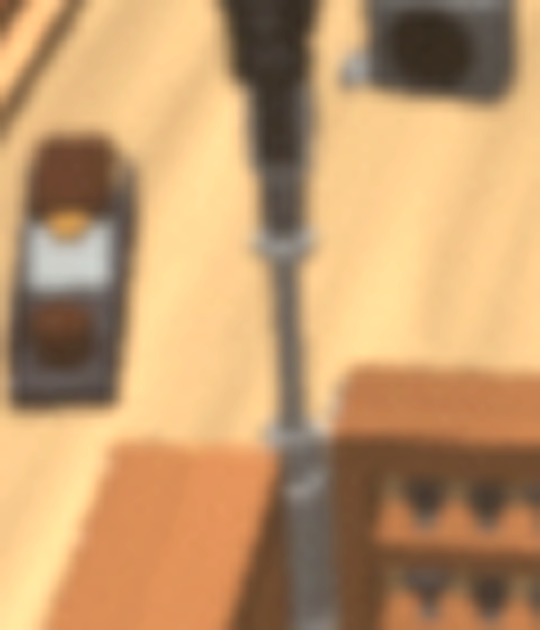

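View pics/sc14c.png

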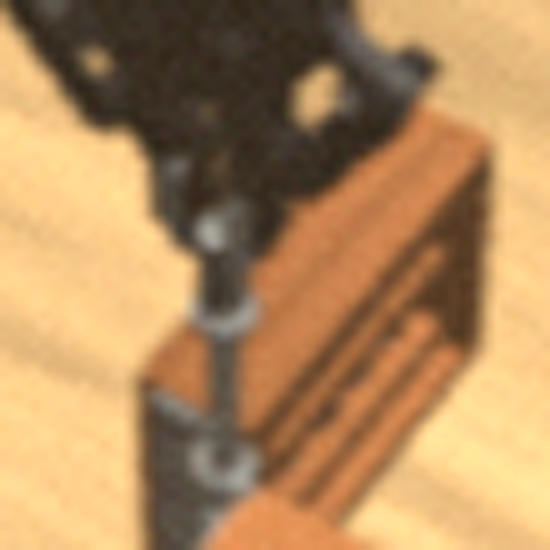

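```bash
python3 -m crank '{"dr":[[0,0,0],[0,0,0],[0,0,0],[0,0,0],[0,0,0],[0,0,0]],"travel":[[0,-0.0002,0.006],[0.0001,-0.0004,0.013],[0.0001,-0.0006,0.02],[0.0001,-0.0008,0.027],[0.0002,-0.001,0.034],[0.0002,-0.001,0.034]],"hand":[0.005,0.005,0.005,0.005,0.005,0.005]}'
python3 -m crank '{"dr":[[0,0,0],[0,0,0],[0,0,0],[0,0,0],[0,0,0]],"travel":[[0,-0.0001,0.005],[0.0001,-0.0003,0.01],[0.0001,-0.0004,0.015],[0.0001,-0.0006,0.02],[0.0001,-0.0006,0.02]],"hand":[0.005,0.005,0.005,0.005,0.005]}'
python3 -c "
from h import *
o=bot.get_obs();print(o['ft_torque']);go(o['eef_pos'][0],o['eef_pos'][1],.130,101.3);"
```

```text
clock: 17.77
eef_pos: [0.5911, 0.0255, 0.1697]
tool_rot: [-0.098, 0.995, 0.015, 0.001]
ft_force: [-0.8, 1.1, -1.4]
grip_width: 0.0124
clock: 18.4
eef_pos: [0.5913, 0.0255, 0.15]
tool_rot: [-0.098, 0.995, 0.015, 0.001]
ft_force: [-0.4, 1.2, -1.9]
grip_width: 0.0122
[ 0.15458687 -0.02992268  0.00209133]
travel [ 0.0001 -0.0006  0.02  ] dr [ 0.0289  0.0045 -0.    ] yaw now 101.3 pos [0.5913 0.0255 0.15  ] F [-0.4  1.2 -1.9] q [ 0.03  0.45  0.16  1.27  0.03 -0.17] 0.012184202175669475 18.4
```

```bash
python3 -m crank '{"dr":[[0,0,0],[0,0,0],[0,0,0],[0,0,0],[0,0,0],[0,0,0]],"travel":[[0,-0.0001,0.004],[0,-0.0002,0.008],[0.0001,-0.0003,0.012],[0.0001,-0.0005,0.016],[0.0001,-0.0005,0.018],[0.0001,-0.0005,0.018]],"hand":[0.005,0.005,0.005,0.005,0.005,0.005]}'
python3 -m crank '{"dr":[[0,0,0],[0,0,0],[0,0,0]],"travel":[[0,0,0.001],[0,-0.0001,0.0025],[0,-0.0001,0.0025]],"hand":[0.005,0.005,0.005]}'
python3 -c "
from h import *
snap('side','s15');snap('scene','sc15');crop('s15',205,150,265,210,9,'s15c');crop('sc15',235,170,290,225,10,'sc15c')
o=bot.get_obs();print(o['ft_torque']);go(o['eef_pos'][0],o['eef_pos'][1],.130,101.3);"
```

```text
clock: 19.15
eef_pos: [0.5917, 0.0254, 0.1325]
tool_rot: [-0.098, 0.995, 0.015, 0.001]
ft_force: [0.8, 0.3, -1.6]
grip_width: 0.0119
clock: 19.52
eef_pos: [0.5921, 0.0256, 0.1313]
tool_rot: [-0.098, 0.995, 0.015, 0.002]
ft_force: [-0.5, -0.3, 5.4]
grip_width: 0.0121
[ 0.06492359  0.14991318 -0.00716155]
travel [ 0.     -0.      0.0013] dr [ 0.0288  0.0074 -0.    ] yaw now 101.3 pos [0.5921 0.0256 0.1313] F [0.2 0.8 5.3] q [ 0.03  0.46  0.12  1.23  0.03 -0.17] 0.012015158879998069 19.625
```

View pics/s15c.png

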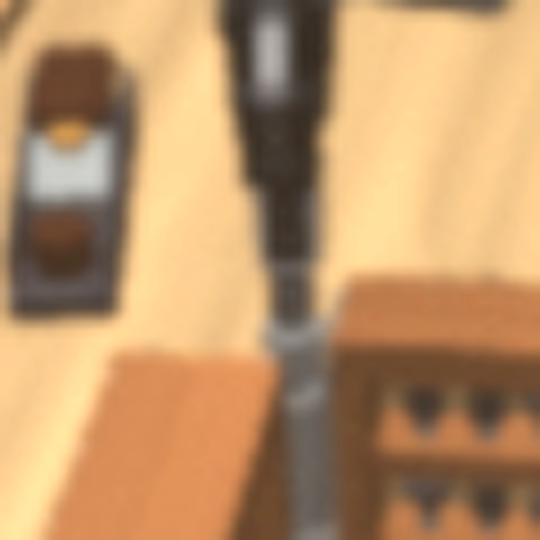

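View pics/sc15c.png

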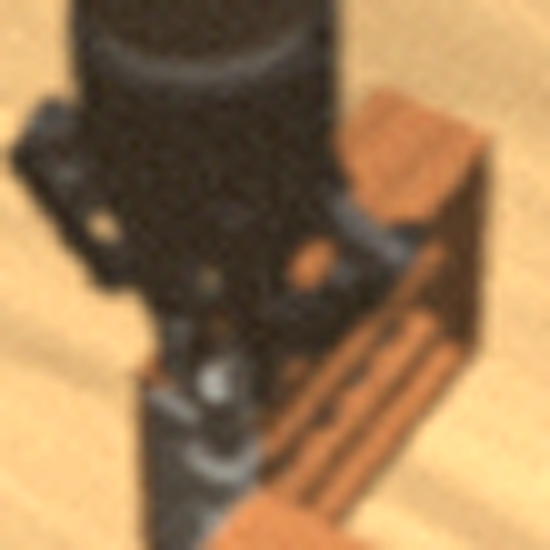

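```bash
python3 -m crank '{"dr":[[0,0,0],[0,0,0],[0,0,0]],"travel":[[0,0,0.001],[0,0,0.002],[0,0,0.002]],"hand":[0.005,0.005,0.005]}'
```

```text
clock: 20.0
eef_pos: [0.5924, 0.0256, 0.1312]
tool_rot: [-0.098, 0.995, 0.015, 0.003]
ft_force: [-3.7, -1.0, 13.6]
grip_width: 0.0118
```

The collar hits a hard stop at TCP z 0.131 with 13.6 N, while z stays put. I'll ease off, release and rise.

```bash
python3 -m crank '{"dr":[[0,0,0],[0,0,0],[0,0,0],[0,0,0],[0,0,0],[0,0,0],[0,0,0],[0,0,0],[0,0,0],[0,0,0]],"travel":[[0,0,-0.003],[0,0,-0.003],[0,0,-0.003],[0,0,-0.003],[0,0,-0.003],[0,0,-0.003],[0,0.0006,-0.02],[0,0.001,-0.05],[0,0.003,-0.1],[0,0.003,-0.11]],"hand":[0.005,0.005,0.04,0.05,0.05,0.05,0.05,0.05,0.05,0.05]}'
python3 -c "
from h import *
eyes.camera('side');eyes.camera('side');snap('wrist','w16');snap('side','s16');snap('scene','sc16')
crop('w16',180,80,360,230,4,'w16c',1.3);crop('s16',200,140,300,220,7,'s16c')
o=bot.get_obs();go(*o['eef_pos'],183.3)"
```

```text
clock: 21.25
eef_pos: [0.5931, 0.0254, 0.2425]
tool_rot: [-0.099, 0.995, 0.014, 0.005]
ft_force: [-0.7, 0.3, -0.3]
grip_width: 0.0501
travel [0. 0. 0.] dr [ 0.0224  0.0232 -1.4312] yaw now 101.3 pos [0.5902 0.0252 0.2364] F [-0.2  0.4  0.3] q [ 0.03  0.42  0.33  1.48  0.03 -0.17] 0.05002889445486971 21.5
```

View pics/w16c.png

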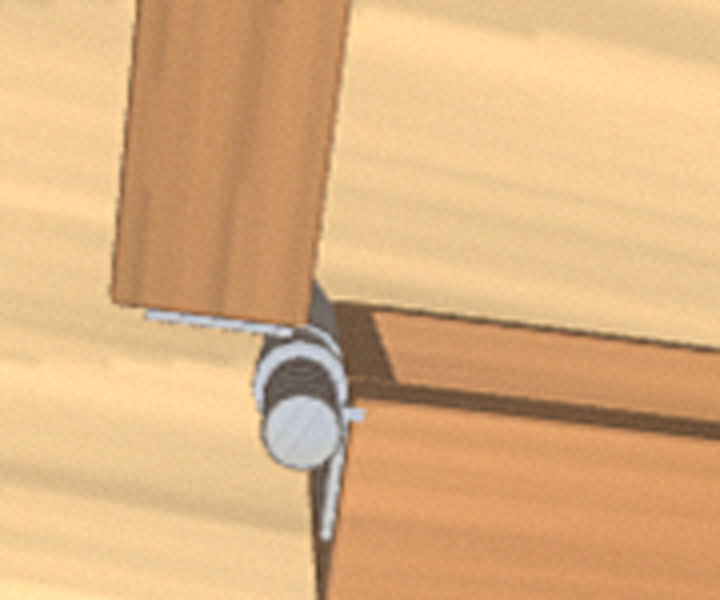

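View pics/s16c.png

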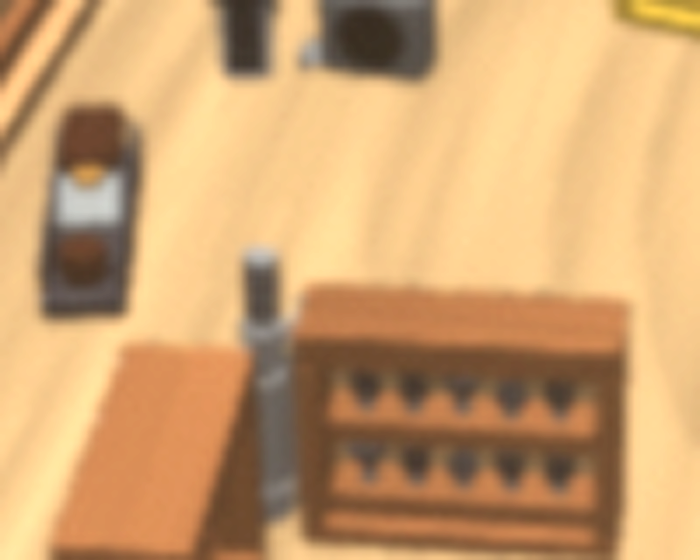

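```bash
python3 -c "
from h import *
go(.483,-.073,.2,183.3);go(.483,-.073,.09,183.3)"
```

```text
travel [ 0.1244 -0.0764  0.0339] dr [ 0.0224  0.0232 -1.4312] yaw now 101.3 pos [0.5902 0.0252 0.2364] F [-0.2  0.4  0.3] q [ 0.03  0.42  0.33  1.48  0.03 -0.17] 0.05002889445486971 21.5
travel [ 0.1247 -0.0796  0.1438] dr [ 0.0224  0.0232 -1.4312] yaw now 101.3 pos [0.5902 0.0252 0.2364] F [-0.2  0.4  0.3] q [ 0.03  0.42  0.33  1.48  0.03 -0.17] 0.05002889445486971 21.5
```

```bash
python3 -m crank '{"dr":[[0.0022,0.0023,-0.14],[0.0045,0.0046,-0.29],[0.0067,0.007,-0.43],[0.009,0.0093,-0.57],[0.0112,0.0116,-0.71],[0.0135,0.014,-0.86],[0.0157,0.0162,-1.0],[0.018,0.0186,-1.15],[0.02,0.021,-1.29],[0.0224,0.0232,-1.431]],"travel":[[0.015,-0.01,0],[0.03,-0.02,0],[0.05,-0.03,0],[0.07,-0.045,0],[0.09,-0.056,0.005],[0.11,-0.068,0.015],[0.12,-0.075,0.025],[0.1244,-0.0764,0.034],[0.1244,-0.0764,0.034],[0.1244,-0.0764,0.034]],"hand":[0.03,0.01,0,0,0,0,0,0,0,0]}'
python3 -c "
from h import *
eyes.camera('side');eyes.camera('side');snap('wrist','w17');go(.483,-.073,.09,183.3)"
```

```text
clock: 22.75
eef_pos: [0.4827, -0.0729, 0.1994]
tool_rot: [0.729, -0.685, -0.0, -0.0]
ft_force: [-0.3, 0.3, 1.1]
grip_width: -0.0002
travel [0.0002 0.0002 0.11  ] dr [-0.0004  0.0005 -0.0023] yaw now -176.83 pos [ 0.4831 -0.0728  0.2   ] F [-0.8  0.4 -0.7] q [-0.15  0.22 -0.04  1.31  0.   -1.78] 0.00015511334200420075 22.9
```

View pics/w17.png

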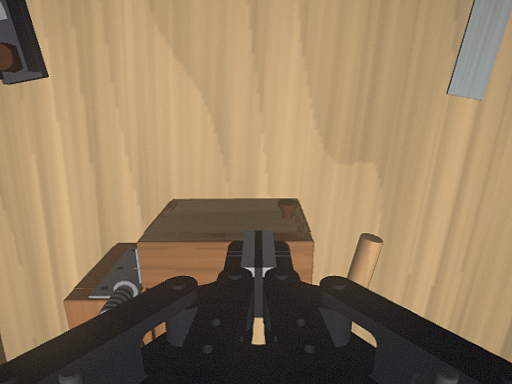

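```bash
python3 -m crank '{"dr":[[0,0,0],[0,0,0],[0,0,0],[0,0,0],[0,0,0]],"travel":[[0,0,0.03],[0,0,0.07],[0,0,0.1],[0,0,0.11],[0,0,0.11]],"hand":[0,0,0,0,0]}'
python3 - <<'E'
from h import *
o=bot.get_obs();R=Ro.from_quat(o['tool_rot']);p=o['eef_pos'];print(p)
A=np.array([.5925,.0252])
for th,c in [(93.3,.02),(93.3,.003)]+[(t,0) for t in range(87,26,-8)]+[(23,0),(15,0),(10,0),(6,0)]:
    r=np.radians(th);M=np.array([[np.cos(r),-np.sin(r)],[np.sin(r),np.cos(r)]])
    q=A+M@[-.057-c,.115]
    print(th,np.round(R.inv().apply(np.array([q[0],q[1],p[2]])-p),4),'dz',round(np.radians(93.3-th),3))
E
```

```text
clock: 23.52
eef_pos: [0.484, -0.0729, 0.091]
tool_rot: [0.727, -0.687, 0.001, -0.001]
ft_force: [-0.0, 0.5, 0.6]
grip_width: -0.0002
[ 0.48402517 -0.07290333  0.09097252]
93.3 [-0.0147  0.0011  0.    ] dz 0.0
93.3 [-0.0317  0.0011  0.    ] dz 0.0
87 [-0.0477  0.0067 -0.    ] dz 0.11
79 [-0.0649  0.0116 -0.    ] dz 0.25
71 [-0.0826  0.0142 -0.    ] dz 0.389
63 [-0.1005  0.0142 -0.    ] dz 0.529
55 [-0.1182  0.0118  0.    ] dz 0.668
47 [-0.1355  0.0069  0.    ] dz 0.808
39 [-0.1518 -0.0004  0.    ] dz 0.948
31 [-1.67e-01 -9.80e-03  1.00e-04] dz 1.087
23 [-1.808e-01 -2.130e-02  1.000e-04] dz 1.227
15 [-1.928e-01 -3.460e-02  1.000e-04] dz 1.367
10 [-1.993e-01 -4.370e-02  1.000e-04] dz 1.454
6 [-2.039e-01 -5.140e-02  1.000e-04] dz 1.524
```

```bash
python3 -m crank '{"dr":[[0,0,0],[0,0,0],[0,0,0.06],[0,0,0.11],[0,0,0.25],[0,0,0.389],[0,0,0.529],[0,0,0.668],[0,0,0.808],[0,0,0.808]],"travel":[[-0.0147,0.001,0],[-0.0317,0.001,0],[-0.04,0.004,0],[-0.0477,0.0067,0],[-0.0649,0.0116,0],[-0.0826,0.0142,0],[-0.1005,0.0142,0],[-0.1182,0.0118,0],[-0.1355,0.0069,0],[-0.1355,0.0069,0]],"hand":[0,0,0,0,0,0,0,0,0,0]}'
python3 -c "
from h import *
eyes.camera('wrist');snap('wrist','w18');snap('side','s18');snap('scene','sc18');go(.5,0,.09,137)"
```

```text
clock: 24.78
eef_pos: [0.4701, 0.0637, 0.0921]
tool_rot: [-0.401, 0.916, -0.001, 0.002]
ft_force: [0.2, -0.5, -0.1]
grip_width: -0.0002
travel [ 0.0245 -0.0645  0.0016] dr [-0.0022  0.0022  0.0013] yaw now 137.08 pos [0.4695 0.0619 0.0915] F [-0.4  0.8  0.7] q [ 0.13  0.27 -0.27  1.02 -0.   -0.69] 0.0003666714140621153 24.975
```

View pics/s18.png

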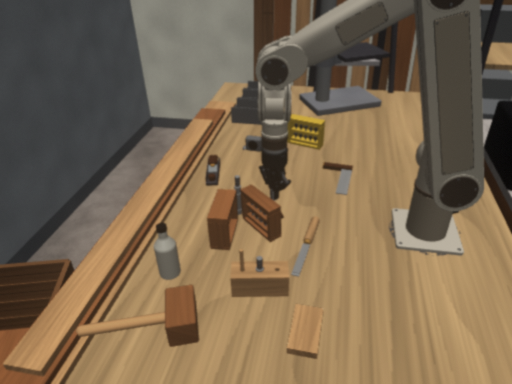

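View pics/w18.png

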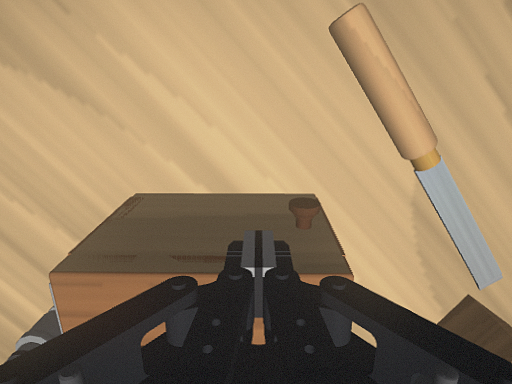

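```bash
python3 - <<'E'
from h import *
o=bot.get_obs();R=Ro.from_quat(o['tool_rot']);p=o['eef_pos'];print(p,o['ft_force'])
A=np.array([.5925,.0252])
for th in (40,33,26,20,15,11,8,6,5):
    r=np.radians(th);M=np.array([[np.cos(r),-np.sin(r)],[np.sin(r),np.cos(r)]])
    q=A+M@[-.057,.115]
    print(th,np.round(R.inv().apply(np.array([q[0],q[1],p[2]])-p),4),'dz',round(np.radians(47-th),3))
E
```

```text
[0.4694737  0.06186179 0.09149505] [-0.357606    0.78999298  0.68311962]
40 [-0.0145  0.0061  0.    ] dz 0.122
33 [-0.0296  0.0104  0.    ] dz 0.244
26 [-0.0451  0.0128  0.0001] dz 0.367
20 [-0.0585  0.0133  0.0001] dz 0.471
15 [-0.0697  0.0127  0.0001] dz 0.559
11 [-0.0786  0.0115  0.0001] dz 0.628
8 [-0.0852  0.0102  0.0002] dz 0.681
6 [-0.0895  0.0091  0.0002] dz 0.716
5 [-0.0917  0.0085  0.0002] dz 0.733
```

```bash
python3 -m crank '{"dr":[[0,0,0.122],[0,0,0.244],[0,0,0.367],[0,0,0.471],[0,0,0.559],[0,0,0.628],[0,0,0.681],[0,0,0.716],[0,0,0.733],[0,0,0.733]],"travel":[[-0.0145,0.0061,0],[-0.0296,0.0104,0],[-0.0451,0.0128,0],[-0.0585,0.0133,0],[-0.0697,0.0127,0],[-0.0786,0.0115,0],[-0.0852,0.0102,0],[-0.0895,0.0091,0],[-0.0917,0.0085,0],[-0.0917,0.0085,0]],"hand":[0,0,0,0,0,0,0,0,0,0]}'
python3 -c "
from h import *
eyes.camera('wrist');eyes.camera('wrist');snap('wrist','w19');snap('side','s19');snap('scene','sc19');go(.529,.137,.09,93.3)
crop('sc19',210,170,330,290,6,'sc19c')"
```

```text
clock: 26.22
eef_pos: [0.5257, 0.1347, 0.0912]
tool_rot: [-0.044, 0.999, 0.0, 0.001]
ft_force: [-1.8, -0.1, -1.1]
grip_width: -0.0
travel [-0.0033  0.0021  0.0014] dr [-0.0003  0.0028  0.0298] yaw now 95.01 pos [0.5259 0.1346 0.0913] F [-0.5  0.6 -1.1] q [ 0.25  0.4  -0.09  1.08 -0.    0.16] 4.400968892697064e-05 26.475
```

View pics/sc19c.png

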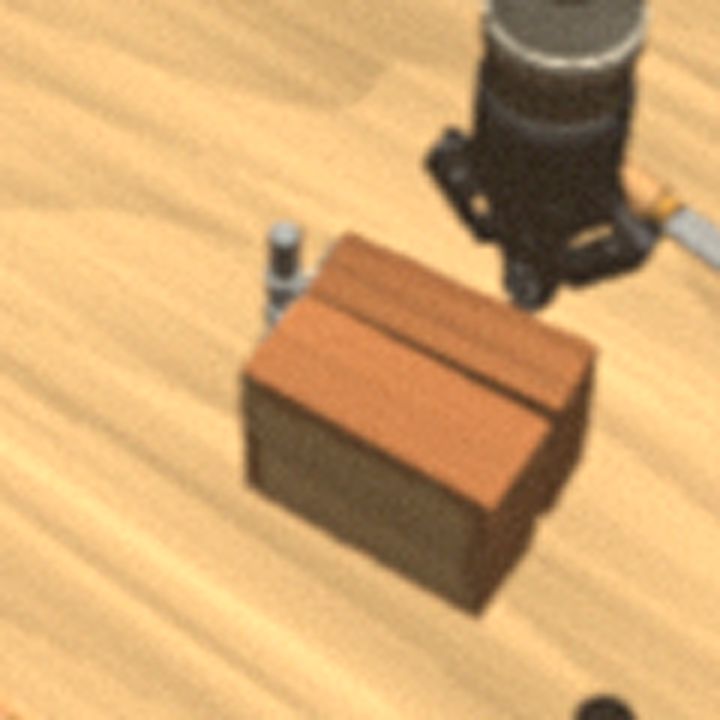

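View pics/w19.png

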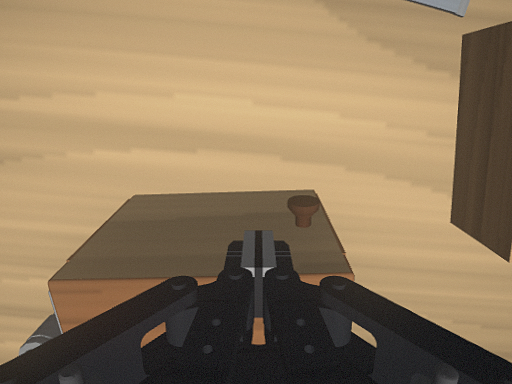

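```bash
python3 -m crank '{"dr":[[0,0,0.015],[0,0,0.03],[0,0,0.03],[0,0,0.03]],"travel":[[-0.0015,0,0],[-0.003,0,0],[-0.004,0,0],[-0.004,0,0]],"hand":[0,0,0,0]}'
python3 -m crank '{"dr":[[0,0,0],[0,0,0],[0,0,0],[0,0,0]],"travel":[[-0.001,0,0],[-0.002,0,0],[-0.002,0,0],[-0.002,0,0]],"hand":[0,0,0,0]}'
python3 -c "
from h import *
snap('scene','sc20');go(.529,.137,.09,93.3)
crop('sc20',240,195,320,260,9,'sc20c')"
```

```text
clock: 26.98
eef_pos: [0.53, 0.1354, 0.0916]
tool_rot: [-0.029, 1.0, 0.0, 0.001]
ft_force: [-3.5, 2.5, 0.8]
grip_width: 0.0001
clock: 27.48
eef_pos: [0.531, 0.1354, 0.0915]
tool_rot: [-0.029, 1.0, 0.0, 0.001]
ft_force: [-6.8, 2.3, 1.5]
grip_width: -0.0001
travel [0.0019 0.0017 0.0015] dr [0.0004 0.0012 0.    ] yaw now 93.3 pos [0.531  0.1354 0.0915] F [-6.4  2.2  2.2] q [ 0.25  0.41 -0.07  1.09  0.    0.19] 0.0002445260989820707 27.525
```

View pics/sc20c.png

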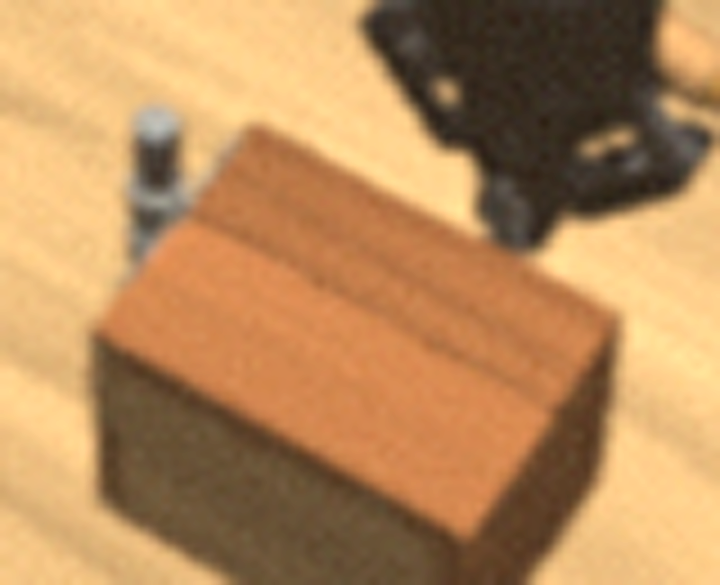

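It's shut, and the contact force is rising against the stop. I'll back off and check from above.

```bash
python3 -m crank '{"dr":[[0,0,0],[0,0,0],[0,0,0],[0,0,0],[0,0,0],[0,0,0],[0,0,0],[0,0,0],[0,0,0],[0,0,0]],"travel":[[0.005,0,0],[0.015,0,0],[0.03,0,0],[0.045,0,-0.01],[0.055,0,-0.04],[0.055,0,-0.08],[0.055,0,-0.13],[0.055,0,-0.16],[0.055,-0.03,-0.16],[0.055,-0.03,-0.16]],"hand":[0,0,0,0,0,0,0,0,0,0]}'
python3 -c "
from h import *
eyes.camera('wrist');eyes.camera('wrist');snap('wrist','w21');snap('side','s21');snap('scene','sc21');go(.529,.137,.09,93.3)
crop('sc21',210,170,330,290,6,'sc21c')"
```

```text
clock: 28.78
eef_pos: [0.4785, 0.1009, 0.2529]
tool_rot: [-0.027, 1.0, -0.0, 0.003]
ft_force: [0.6, 0.8, 0.9]
grip_width: -0.0002
travel [-0.0524  0.0315  0.1614] dr [-0.0001  0.0028  0.0002] yaw now 93.31 pos [0.4781 0.1025 0.2512] F [ 0.4  0.2 -0.2] q [ 0.21  0.2   0.07  1.43 -0.    0.15] -0.00015348491391618975 29.025
```

View pics/w21.png

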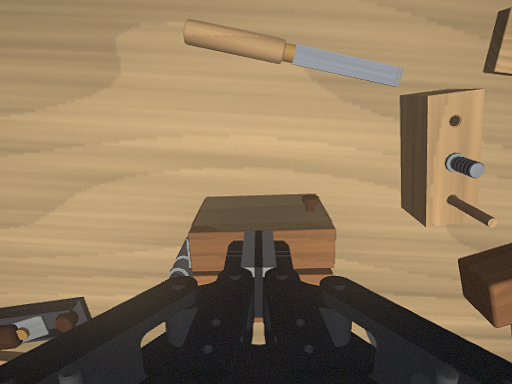

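View pics/sc21.png

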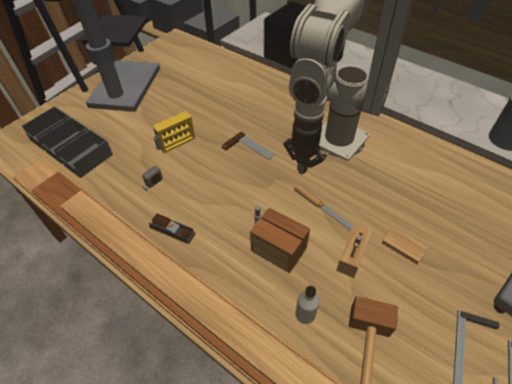

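View pics/s21.png

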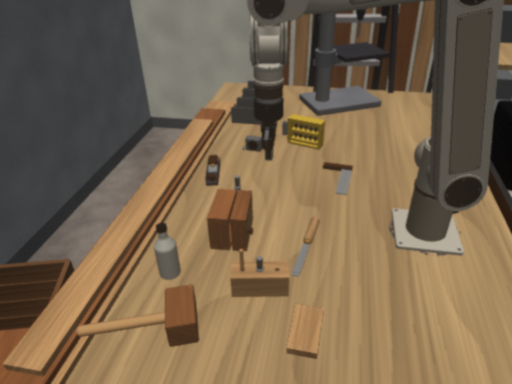

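```bash
python3 -m crank '{"dr":[[0,0,0],[0,0,0],[0,0,0],[0,0,0],[0,0,0],[0,0,0]],"travel":[[0.03,0,-0.02],[0.07,0,-0.05],[0.1,0,-0.06],[0.11,0,-0.06],[0.11,0,-0.06],[0.11,0,-0.06]],"hand":[0.085,0.085,0.085,0.085,0.085,0.085]}'
python3 -c "
from h import *
for i in range(4):eyes.camera('wrist')
snap('wrist','w22');crop('w22',160,180,380,345,3.6,'w22c',1.3);crop('sc21',240,195,320,275,9,'sc21c',1.6)"
```

```text
clock: 29.78
eef_pos: [0.3689, 0.096, 0.3102]
tool_rot: [-0.029, 1.0, -0.0, 0.001]
ft_force: [-0.1, -0.3, 0.5]
grip_width: 0.0851
```

View pics/w22c.png

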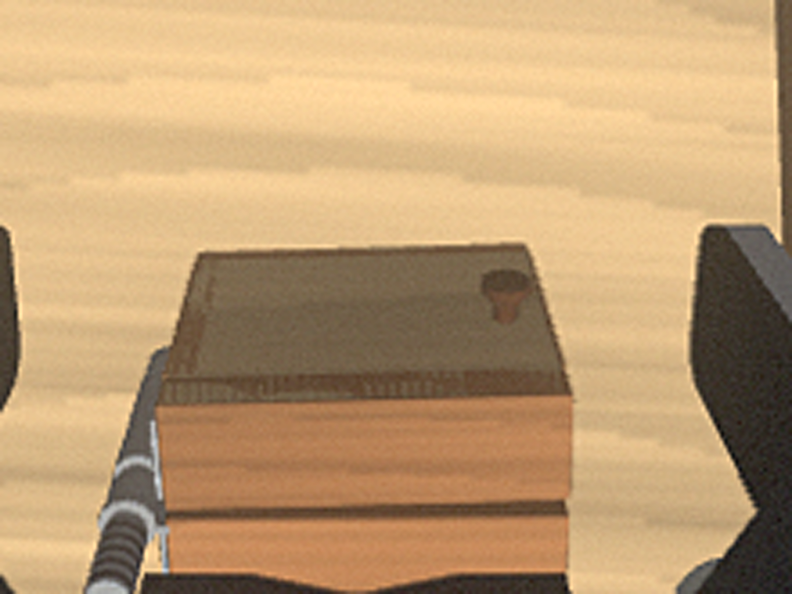

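View pics/sc21c.png

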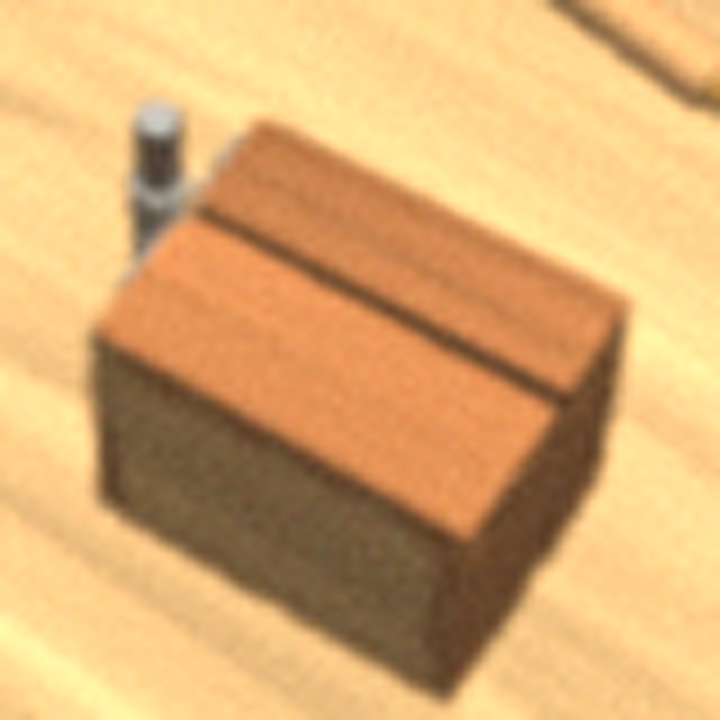

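```bash
python3 -c "
from h import *
snap('scene','sc23');crop('sc23',255,205,310,250,14,'sc23c',1.6)"
```

```text
(no output)
```

View pics/sc23c.png

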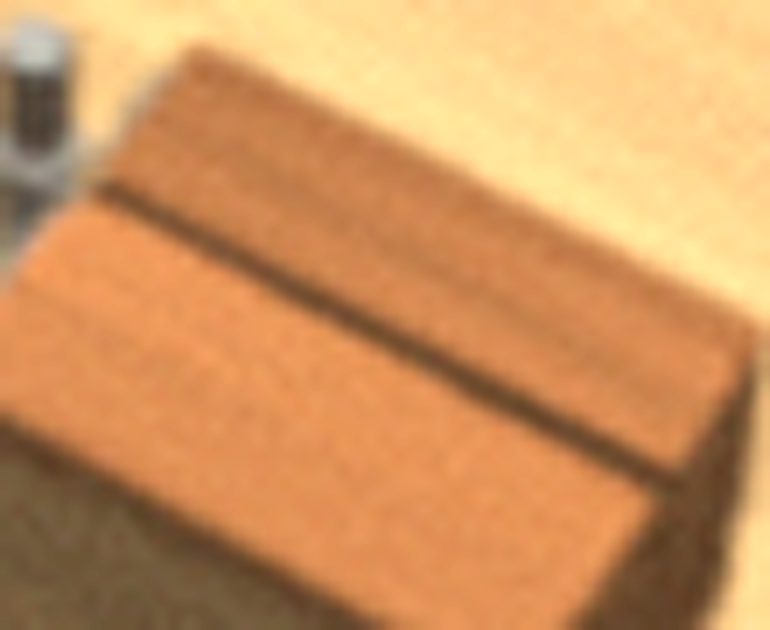

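```bash
python3 -c "
from h import *
c=load('sc23');im=c['color'].astype(float).sum(2)
f=lambda p:(255+(p[0]-6.5)/14,205+(p[1]-6.5)/14)
# integrate darkness across gap: sample profiles along cabinet x at various y in world z=.12
A=np.array([.5945,.0259]);yaw=np.radians(3.2);X=np.array([np.cos(yaw),np.sin(yaw)]);Y=np.array([-X[1],X[0]])
g=c['color'].astype(np.float32).sum(2)
for y in(.03,.05,.07,.09,.11,.13,.15):
  xs=np.arange(-.02,.02,.0005)
  pts=np.array([proj(c,[*(A+X*x+Y*y),.12]) for x in xs],np.float32)
  v=cv2.remap(g,pts[:,0][None],pts[:,1][None],cv2.INTER_CUBIC)[0]
  lo=v[:20].mean();hi=v[-20:].mean();i=v.argmin()
  base=np.where(np.arange(len(v))<i,lo,hi);w=np.clip(base-v,0,None)[max(0,i-14):i+15].sum()*.0005/(lo*.6)
  # first moment
  print(y,'centre x mm',round(xs[i]*1000,1),'min',round(v[i]),'lo,hi',round(lo),round(hi),'w~mm',round(w*1000,2))
# door back edge / corner world
for n,p in dict(door_hb=(200,45),door_fb=(752,322),door_ff=(685,475),cab_ff=(660,492),cab_hf=(95,198)).items(): print(n,onz(c,f(p),.12))
"
```

```text
0.03 centre x mm -0.5 min 163 lo,hi 263 303 w~mm 5.44
0.05 centre x mm -1.0 min 166 lo,hi 262 298 w~mm 5.96
0.07 centre x mm -1.0 min 152 lo,hi 265 301 w~mm 6.64
0.09 centre x mm -1.5 min 149 lo,hi 273 292 w~mm 5.99
0.11 centre x mm -2.0 min 144 lo,hi 271 295 w~mm 6.32
0.13 centre x mm -2.5 min 135 lo,hi 268 294 w~mm 6.54
0.15 centre x mm -3.0 min 138 lo,hi 273 292 w~mm 7.19
door_hb [0.5480186  0.03740965 0.12      ]
door_fb [0.53621629 0.17943064 0.12      ]
door_ff [0.57823116 0.18952193 0.12      ]
cab_ff [0.58506009 0.18761913 0.12      ]
cab_hf [0.59662261 0.04422664 0.12      ]
```

```bash
python3 -c "
from h import *
A=np.array([.5945,.0259]);yaw=np.radians(3.2);X=np.array([np.cos(yaw),np.sin(yaw)]);Y=np.array([-X[1],X[0]])
for t in('sc19','sc20','sc21','sc23'):
  c=load(t);g=c['color'].astype(np.float32).sum(2)
  r=[]
  for y in(.03,.05,.07,.09,.11,.13,.15):
    xs=np.arange(-.02,.02,.0005)
    pts=np.array([proj(c,[*(A+X*x+Y*y),.12]) for x in xs],np.float32)
    v=cv2.remap(g,pts[:,0][None],pts[:,1][None],cv2.INTER_CUBIC)[0]
    b=np.median(v);i=20+v[20:60].argmin()
    r.append(round(float(np.clip(b-v[i-13:i+14],0,None).sum()*.5/(b*.55)),2))
  print(t,r)
"
```

```text
sc19 [1.46, 2.4, 3.43, 4.09, 5.09, 6.26, 7.04]
sc20 [0.69, 0.9, 0.75, 0.56, 0.97, 0.64, 0.65]
sc21 [4.21, 4.99, 5.95, 5.35, 5.59, 6.75, 6.83]
sc23 [4.41, 4.99, 5.77, 5.9, 6.01, 6.38, 6.92]
```

After release the joint gap is near-uniform, about 3 mm at the hinge side and 4.5 mm at the free edge. That is slightly wider than the nominal 2 mm, so I'll do one gentle re-push with a slow withdrawal.

```bash
python3 -c "
from h import *
go(.495,.137,.2,93.3);go(.495,.137,.09,93.3)"
```

```text
travel [-0.1283  0.034   0.1109] dr [-0.0003  0.0022 -0.0006] yaw now 93.27 pos [0.3686 0.0958 0.3106] F [0.1 0.3 0.5] q [ 0.25 -0.02 -0.03  1.56 -0.    0.2 ] 0.08511896768880449 30.075
travel [-0.128   0.034   0.2209] dr [-0.0003  0.0022 -0.0006] yaw now 93.27 pos [0.3686 0.0958 0.3106] F [0.1 0.3 0.5] q [ 0.25 -0.02 -0.03  1.56 -0.    0.2 ] 0.08511896768880449 30.075
```

```bash
python3 -m crank '{"dr":[[0,0,0],[0,0,0],[0,0,0],[0,0,0],[0,0,0],[0,0,0],[0,0,0],[0,0,0],[0,0,0],[0,0,0]],"travel":[[-0.02,0.01,0.01],[-0.06,0.02,0.04],[-0.1,0.034,0.08],[-0.128,0.034,0.11],[-0.128,0.034,0.15],[-0.128,0.034,0.2],[-0.128,0.034,0.2208],[-0.128,0.034,0.2208],[-0.128,0.034,0.2208],[-0.128,0.034,0.2208]],"hand":[0,0,0,0,0,0,0,0,0,0]}'
python3 -m crank '{"dr":[[0,0,0],[0,0,0],[0,0,0],[0,0,0],[0,0,0],[0,0,0],[0,0,0],[0,0,0]],"travel":[[-0.01,0,0],[-0.02,0,0],[-0.026,0,0],[-0.028,0,0],[-0.03,0,0],[-0.032,0,0],[-0.033,0,0],[-0.033,0,0]],"hand":[0,0,0,0,0,0,0,0]}'
python3 -c "
from h import *
snap('scene','sc24');go(.53,.137,.09,93.3)"
```

```text
clock: 31.32
eef_pos: [0.4962, 0.1374, 0.0922]
tool_rot: [-0.029, 1.0, 0.0, 0.003]
ft_force: [0.5, 0.1, -0.1]
grip_width: -0.0001
clock: 32.33
eef_pos: [0.5275, 0.139, 0.0907]
tool_rot: [-0.029, 1.0, 0.0, 0.001]
ft_force: [-2.3, 0.3, 1.0]
grip_width: 0.0001
travel [-0.0024 -0.0021  0.0007] dr [-0.0001  0.0026 -0.0002] yaw now 93.29 pos [0.5275 0.139  0.0907] F [-2.   0.1  1.1] q [ 0.26  0.41 -0.08  1.08 -0.    0.2 ] -0.00010097510731180605 32.375
```

```bash
cat > gap.py <<'E'
from h import *
import sys
A=np.array([.5945,.0259]);yaw=np.radians(3.2);X=np.array([np.cos(yaw),np.sin(yaw)]);Y=np.array([-X[1],X[0]])
t=sys.argv[1];c=snap('scene',t);g=c['color'].astype(np.float32).sum(2);r=[]
for y in(.03,.05,.07,.09,.11,.13,.15):
    xs=np.arange(-.02,.02,.0005)
    pts=np.array([proj(c,[*(A+X*x+Y*y),.12]) for x in xs],np.float32)
    v=cv2.remap(g,pts[:,0][None],pts[:,1][None],cv2.INTER_CUBIC)[0]
    b=np.median(v);i=20+v[20:60].argmin()
    r.append(round(float(np.clip(b-v[i-13:i+14],0,None).sum()*.5/(b*.55)),2))
print(t,r)
E
python3 gap.py g1
python3 -m crank '{"dr":[[0,0,0],[0,0,0],[0,0,0]],"travel":[[-0.001,0,0],[-0.0015,0,0],[-0.0015,0,0]],"hand":[0,0,0]}'
python3 gap.py g2
python3 -m crank '{"dr":[[0,0,0],[0,0,0],[0,0,0]],"travel":[[-0.0005,0,0],[-0.001,0,0],[-0.001,0,0]],"hand":[0,0,0]}'
python3 gap.py g3
python3 -m crank '{"dr":[[0,0,0],[0,0,0],[0,0,0],[0,0,0]],"travel":[[0.0005,0,0],[0.001,0,0],[0.0015,0,0],[0.002,0,0]],"hand":[0,0,0,0]}'
python3 gap.py g4
python3 -m crank '{"dr":[[0,0,0],[0,0,0],[0,0,0],[0,0,0]],"travel":[[0.001,0,0],[0.003,0,0],[0.006,0,0],[0.01,0,0]],"hand":[0,0,0,0]}'
python3 gap.py g5
```

```text
g1 [2.51, 2.05, 3.03, 3.19, 3.42, 4.25, 4.09]
clock: 32.8
eef_pos: [0.5292, 0.1392, 0.0907]
tool_rot: [-0.029, 1.0, 0.0, 0.001]
ft_force: [-2.1, 0.7, 1.8]
grip_width: -0.0002
g2 [1.4, 1.39, 2.12, 2.05, 1.75, 2.1, 2.37]
clock: 33.22
eef_pos: [0.5303, 0.1393, 0.0907]
tool_rot: [-0.029, 1.0, 0.0, 0.002]
ft_force: [-3.3, 0.9, 2.4]
grip_width: -0.0003
g3 [1.16, 1.11, 1.7, 1.38, 1.06, 1.03, 1.54]
clock: 33.78
eef_pos: [0.5284, 0.1387, 0.0906]
tool_rot: [-0.028, 1.0, -0.0, 0.002]
ft_force: [-0.6, -0.2, -0.2]
grip_width: -0.0002
g4 [2.86, 2.99, 3.18, 2.59, 3.15, 2.64, 2.86]
clock: 34.33
eef_pos: [0.5183, 0.1385, 0.0908]
tool_rot: [-0.029, 1.0, 0.0, 0.002]
ft_force: [-0.0, -0.3, 0.6]
grip_width: 0.0003
g5 [4.46, 4.67, 5.46, 5.44, 5.83, 5.81, 5.84]
```

```bash
python3 -m crank '{"dr":[[0,0,0],[0,0,0],[0,0,0],[0,0,0],[0,0,0],[0,0,0],[0,0,0]],"travel":[[0.02,0,0],[0.035,0,-0.02],[0.04,0,-0.06],[0.05,0,-0.12],[0.06,-0.03,-0.17],[0.1,-0.05,-0.2],[0.11,-0.05,-0.2]],"hand":[0,0,0,0,0,0,0]}'
python3 gap.py g6
python3 -c "
from h import *
for i in range(4):eyes.camera('wrist')
snap('side','s25');crop('g6',240,195,320,265,10,'g6c',1.6);crop('s25',195,165,275,265,6,'s25c',1.6);go(.5,0,.2,93.3)"
```

```text
clock: 35.25
eef_pos: [0.4107, 0.0815, 0.2935]
tool_rot: [-0.028, 1.0, 0.0, 0.005]
ft_force: [0.0, 0.2, -0.4]
grip_width: 0.0004
g6 [5.11, 4.83, 5.37, 5.01, 5.1, 5.86, 5.53]
travel [-0.0842 -0.0876  0.0891] dr [-0.0004  0.0008  0.0004] yaw now 93.32 pos [0.4108 0.0826 0.289 ] F [-0.4 -0.  -0.7] q [ 0.2   0.06 -0.01  1.51 -0.    0.14] -0.0001390965350185417 35.55
```

View pics/g6c.png

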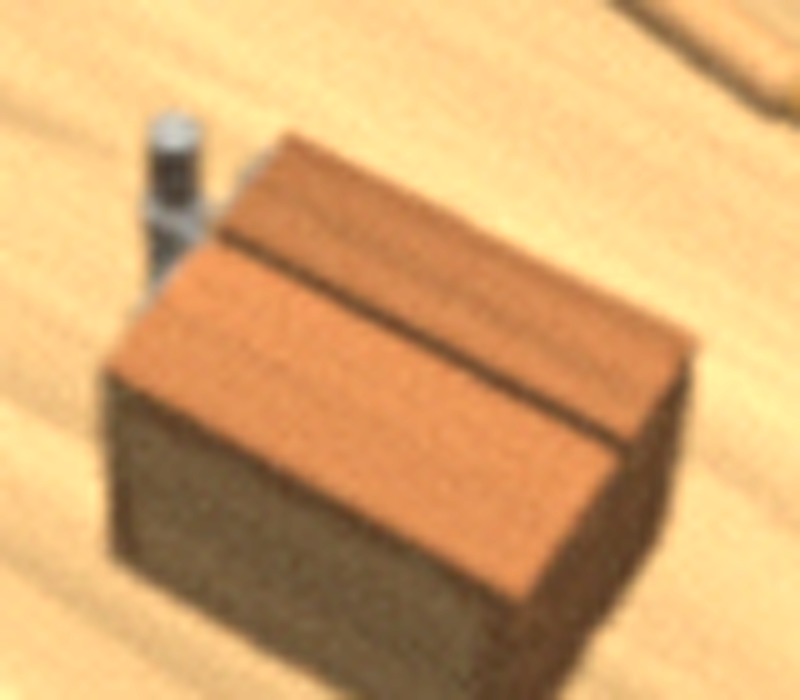

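View pics/s25c.png

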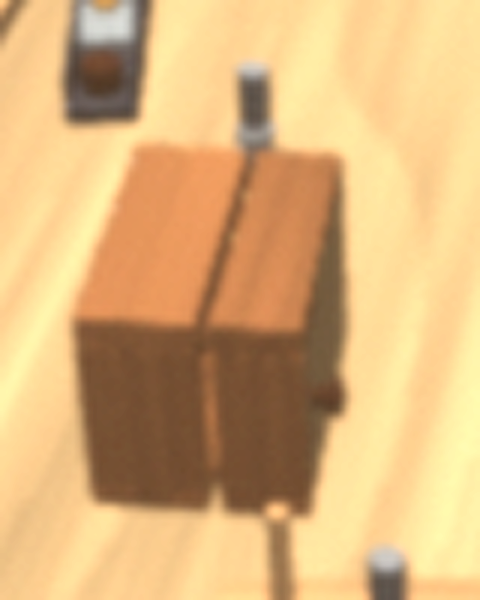

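```bash
python3 -c "
from h import *
s=load('g6');d=load('s25')
fs=lambda p:(240+(p[0]-4.5)/10,195+(p[1]-4.5)/10)
fd=lambda p:(195+(p[0]-2.5)/6,165+(p[1]-2.5)/6)
print('head top',tri((s,fs((174,131))),(d,fd((254,74)))))
print('collar top',tri((s,fs((174,211))),(d,fd((255,133)))))
"
```

```text
head top (array([0.5932639 , 0.02506817, 0.15727733]), [0.0006983555469553657, 0.0006983555469553429])
collar top (array([0.59522275, 0.02579955, 0.11994323]), [0.00040403198148696403, 0.00040403198148697677])
```

```bash
python3 -c "
from h import *
print(bot.get_obs()['clock']);print(job.job_done())"
```

```text
35.55
the job is handed in; nothing more can be done
None
```

The door is hung and shut, and I handed the job in at 35.6 s with the robot clear of everything. I stood the door in the gap, pushed the long pin through all three knuckles, and swung the door closed with shut fingertips, re-pushing it gently once.

- **Pin:** it came to a hard stop under 13.6 N with no further travel. The triangulated head top reads 157 mm against the expected 161 mm. The cameras also read about 3 mm low on the pin while it stood in the block, so I take it as fully home.
- **Door:** it sits parallel to the cabinet. Its joint gap looks uniform but slightly wider than the nominal 2 mm. I estimate about 3 mm with image blur allowed for. The door closes tighter under pressure and eases back when the push is released, which I put down to hinge play.
- **Rest of the bench:** in the last pictures the short pin, dowel and everything else look to be where they started. I checked that by eye only.

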